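# Sort the trinket boxes and press the sticker on the good one

### The arm

A 6-joint arm with a two-finger parallel gripper is mounted at the origin on the work surface. World frame = base frame: x ahead of the robot, y to its left, z up, the work surface at z = 0. Lengths are in mm, angles in rad, forces in N, time in s.
With the tool pointing down it reaches from about 275 to 1000 mm from the base axis. Payload 8.4 kg.
Tool frame: the origin (TCP) lies at the centre of the arm's flange, where the gripper is bolted on; the fingertips stand 173 mm ahead of it and the grasp point (between the pads) lies 155 mm ahead of it (r.nose_length is the distance from the TCP to the fingertips, in mm); z points along the fingers, y is the direction in which the jaws open and shut (so a half turn about z gives the same grasp; the last joint's range is limited). The gripper opens to 85 mm and grips with 20 to 120 N. Pads are 22 mm wide; open, the fingers measure 114 mm over their backs; the gripper's body (76 mm by 85 mm) begins 54 mm behind the grasp point. The pads swing forward as they close: fully open they stand 13 mm farther back than shut.
Start: joints at [-1.26, 0.353, 1.633, -0, 1.155, -0.002], TCP at [192.326, -594.676, 404.681] pointing down, gripper open.
Joint ranges: [-2.63, 2.63], [-0.92, 2.1], [0.06, 2.66], [-1.3, 4.44], [0, 2.69], [-3.02, 3.02]. Speed limits (rad/s): [2.22, 2.22, 2.79, 3.14, 3.14, 3.14].

### API

Orientations are given as [roll, pitch, yaw] about the fixed x, y, z axes, in that order (R = Rz(yaw) Ry(pitch) Rx(roll)).
In Python, from rig import r, grab_frame, workorder gives the robot as it stands.
- The arm moves only by the tool carry_out, never from a script. Its argument "steps" is a list that holds one entry, the list of rows, each a list of 5 numbers: the opening in per cent of the stroke, from 0 (shut) to 100 (fully open), then the shift along the tool's x, y, z in m, then the turn about the tool's z in degrees. In form: [[[jaw, x, y, z, spin], ...]]. A call has 1 to 8 rows; each row is the pose to reach, as a shift and turn from the pose measured when the call began, along the tool's axes at that moment; what a row does not reach only later rows make up. A row lasts 1/10 s, in which the tool goes at most 50 mm and 8.59 degrees, less where a joint would pass 70% of its speed; a pose out of reach is approached as far as the arm can. A call with a gripper value outside its range is refused whole. The fingers move at their own pace and stop on an object; "squeeze" is the grip in N (left out, the last holds). Time passes only in rows, so rows that repeat a pose let the fingers close. It gives the time, the measured TCP pose, the force and the opening at its end, in the units of the state.
- r.sense(): the state, without advancing time (a new reading comes with each control period).
- grab_frame(name): name is "side" or "top" or "wrist"; returns a dict with "image" (400x640x3 uint8, red, green, blue), "intrinsics" (3x3 intrinsics, pixels), "D" ([k1, k2, p1, p2, k3] as OpenCV has them; the pictures are not rectified), "eye" and "rotation" of the camera in the world; the wrist camera has in their place "T_tool_cam" (4x4, takes a point from camera to tool coordinates, whose origin is the TCP and whose axes are the flange's). Camera axes: x right, y up, looking along -z (the intrinsics and any distortion apply to the point x, -y, -z); pixel columns grow to the right and rows downward; lengths in mm; the calibration is good to about 2 mm. A picture is of the moment at which its call begins: read the wrist's pose just before it. There is no depth.
- workorder.sign_off(): hands the job in, once; it reports no verdict.
The state is a dict: "clock": time; "qpos": joint angles; "qvel": joint speeds; "joint_efforts": joint torques, N m; "eef_pos": TCP position; "tcp_rot": TCP orientation; "contact_force": force on the tool from outside, world axes, zero at the start; "wrist_torque": the same for the moment, N m; "opening": opening from 0.0 (shut) to 1.0 (fully open).
Only numpy, scipy, OpenCV 4.12 (cv2) and the standard library are available. Lean on these libraries where they do the work, as an engineer would, in place of code of your own. Each camera call takes 0.05 s, during which the arm holds its last target.

### The job

Set the box with the green tag down in the nest of the sloping stand, lid up, and the box with the red tag flat in the red tray, lid up. Then draw the orange hand press out of its block and press its spring tip gently on the black dot of the green-tagged box's sticker, square to the sloping lid, until the tip is about half-way in. Finish while holding it there so that the sticker bonds; never drop the boxes, ram the tip, use the press on the red-tagged box or push the other things on the table about.

Things in the scene. Friction and masses are not known exactly. Their poses are not given: they have to be found in the camera images.
- green_box_mid (a point): centre (half-way up) of the green-tagged box: closed wooden trinket box 80 (x) x 50 (y) x 42 (z) mm, about 140 g, blue lid. On its flat lid: a round green tag 21 mm across at x = -22 mm, a white sticker 21 mm across with a black dot at x = +22 mm (y = 0). z up. Grip it across its 50 mm sides, 5 to 8 mm above the centre, so that the fingertips clear what it is set on
- red_box_mid (a point): centre (half-way up) of the red-tagged box: closed wooden trinket box 80 (x) x 50 (y) x 42 (z) mm, about 140 g, blue lid. On its flat lid: a round red tag 21 mm across at x = -22 mm, a white sticker 21 mm across with a black dot at x = +22 mm (y = 0). z up. Grip it across its 50 mm sides, 5 to 8 mm above the centre, so that the fingertips clear what it is set on
- green_box_spot (a point): the marked spot: centre of the black dot (11 mm across) on the white sticker on the green-tagged box's lid; 22 mm along x and 21 mm up from the box's centre. z is square to the lid, outward
- bed_floor (a point): centre of the nest's floor on the wooden sloping stand (fixed), 62 mm above the table; 20 degrees: z is square to the floor, x runs up the slope, y across. Inside 94 (x) x 64 (y) mm, for the box with its length along x, either end up; 7 mm high green strips at both ends and the corners; the sides are open for 72 mm in the middle, for the fingers. Floor plate 84 mm wide in y
- tray_in (a point): centre of the inner floor of the shallow red reject tray (fixed), 5 mm above the table; inside 140 (x) x 120 (y) mm, walls 5 mm thick, rim 20 mm above the table. x runs along its long side
- press_grip (a point): centre of the hand press's orange square grip, 24 x 24 mm, 46 mm high; z along the tool, up; x and y square to its flats. The press, about 142 g, stands upright in its block; a metal collar 34 mm across, 6 mm high, whose top is 23 mm below this point, rests on the block. The stem below is 16 mm across; the spring tip's end is 113 mm below this point when out
- block_hole0 (a point): mouth of the hole in the press's fixed wooden block (70 x 70 x 100 mm), at the middle of its top, 100 mm above the table; the hole is 21 mm across and 92 mm deep. 84 mm of the press hang in it, so draw it straight up by more than that
- press_tip (a point): centre of the end face of the press's spring-loaded black rubber tip (12 mm across); z points back along the tool to the grip. 113 mm from the grip's centre when out
- plunger (a joint): how far the spring tip is pushed into the press (m): 0 out, 0.016 fully in; the spring gives 0.35 N per mm, so half-way in is 2.8 N
- blue_ring_mid (a point): centre of a bystander: blue painted ring, 48 mm across, 14 mm high
- ring2_mid (a point): centre of a bystander: red painted ring, 52 mm across, 14 mm high
- jar_y_mid (a point): centre of a bystander: yellow paint jar, 42 mm across, 55 mm high
- jar_b_mid (a point): centre of a bystander: blue paint jar, 42 mm across, 55 mm high
- mug_mid (a point): middle of a bystander: white mug, 76 mm across, 85 mm high
- brush_grip (a point): grip of a bystander: paint brush with a blue handle, lying flat
Things that resemble listed ones, but are neither listed nor needed, are in the scene too. What is meant by the part that bears press_grip is not pink or yellow, and is the larger of those in its own colour.

How it is judged:
By the outcome, as a careful person would: the job done as asked, in the order asked, and still so for the second after the job is handed in, while the arm keeps its last pose, push and grip.
It also fails if it takes over 67 s, if anything falls off the work surface, if the arm or the gripper's body presses on something with over 40 N, if the wrist force passes 120 N, or if a joint passes its speed limit or range.

## Working session

There is one attempt and no reset: what is moved stays moved. The work goes in short steps, Python scripts to look and compute and a tool call to move; the robot and the scene stay as the last step left them, time stands still between calls to the robot, and variables do not carry over. Pictures are saved under pics/ and viewed, and the job is handed in when it is done.

Besides the shell and the picture viewer there is one more tool, called after ">>>" as name([rows], argument=value, ...), one row to a line, values as JSON. carry_out: Moves the arm, as the interface text tells. Its arguments: {"type":"object","properties":{"steps":{"type":"array","items":{"type":"array","items":{"type":"array","items":{"type":"number"}}}},"squeeze":{"type":"number"}},"required":["steps"]}

```bash
ls; mkdir -p pics
cat > h.py <<'E'
import numpy as np, cv2, json, pickle
from rig import r, grab_frame, workorder
def snap(name,fn):
    s=r.sense(); f=grab_frame(name); f['state']=s
    pickle.dump(f,open(f'pics/{fn}.pkl','wb'))
    cv2.imwrite(f'pics/{fn}.png',cv2.cvtColor(f['image'],cv2.COLOR_RGB2BGR)); return f
E
python3 - <<'E'
from h import *
print(r.sense())
for n in ['side','top','wrist']:
    f=snap(n,n+'0')
    print(n,{k:np.round(v,3).tolist() for k,v in f.items() if k not in('image','state')})
E
```

```text
pics
{'clock': 0.0, 'qpos': array([-1.26040718e+00,  3.53609007e-01,  1.63417821e+00,  2.03187739e-05,
        1.15519690e+00, -2.44168913e-03]), 'qvel': array([-1.17142738e-03,  5.02915298e-05, -1.77403744e-03, -7.06105356e-06,
        1.09164435e-03,  1.30786063e-03]), 'joint_efforts': array([-2.06538214e-03, -6.05261850e+01, -3.42068160e+01, -2.18614796e-04,
        9.33528703e-03,  2.62637059e-05]), 'eef_pos': array([ 192.24533398, -594.42807934,  403.96710022]), 'tcp_rot': array([-3.14020123e+00, -2.19751741e-05,  3.12822609e-01]), 'contact_force': array([-0.9098069 , -0.20135126,  0.73560877]), 'wrist_torque': array([ 0.01820528, -0.01843181,  0.06153345]), 'opening': 1.0020516377426176}
side {'intrinsics': [[471.342, 0.0, 325.974], [0.0, 471.342, 196.766], [0.0, 0.0, 1.0]], 'D': [-0.012, 0.0, 0.0, 0.0, 0.0], 'eye': [206.291, 916.72, 824.379], 'rotation': [0.958, 0.011, -2.831]}
top {'intrinsics': [[366.738, 0.0, 311.231], [0.0, 366.738, 198.896], [0.0, 0.0, 1.0]], 'D': [-0.029, 0.0, 0.0, 0.0, 0.0], 'eye': [394.781, -25.299, 1205.935], 'rotation': [0.125, -0.038, -1.544]}
wrist {'intrinsics': [[339.006, 0.0, 319.227], [0.0, 339.006, 201.715], [0.0, 0.0, 1.0]], 'D': [-0.038, 0.0, 0.0, 0.0, 0.0], 'T_tool_cam': [[-0.0, 0.964, 0.268, 67.695], [1.0, 0.0, -0.0, 0.393], [-0.0, 0.268, -0.964, 30.863], [0.0, 0.0, 0.0, 1.0]]}
```

View pics/side0.png

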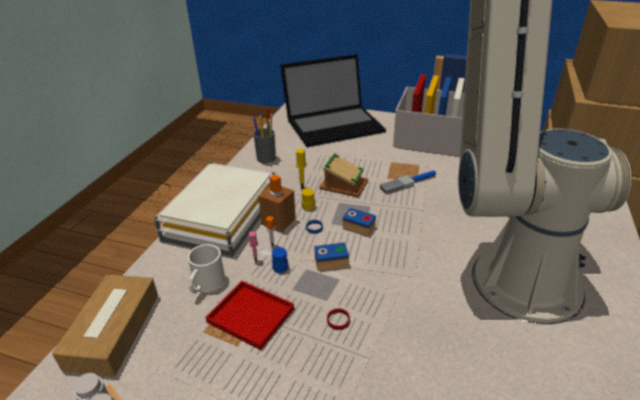

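View pics/top0.png

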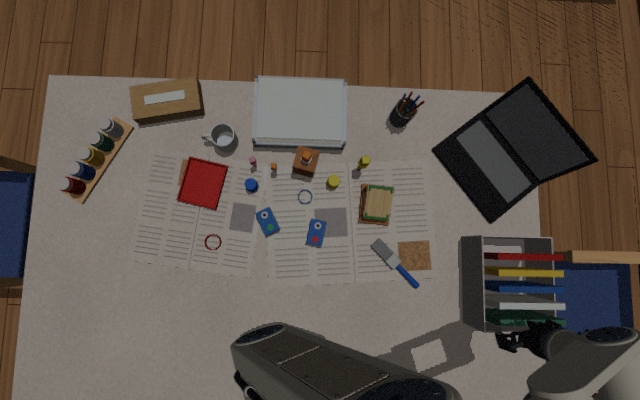

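View pics/wrist0.png

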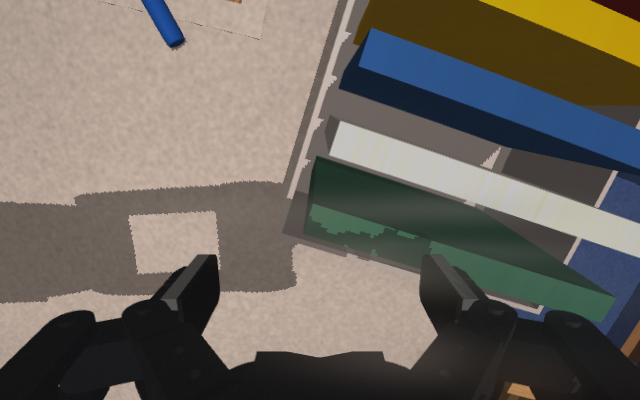

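```bash
cat >> h.py <<'E'
from scipy.spatial.transform import Rotation as Ro
def load(fn): return pickle.load(open(f'pics/{fn}.pkl','rb'))
def pose(s): # tool->world
    return Ro.from_euler('xyz',s['tcp_rot']).as_matrix(), np.array(s['eef_pos'])
def cam(f):
    if 'T_tool_cam' in f:
        R,p=pose(f['state']); T=np.array(f['T_tool_cam']); return R@T[:3,:3], R@T[:3,3]+p
    return Ro.from_euler('xyz',f['rotation']).as_matrix(), np.array(f['eye'])
def proj(f,P):
    R,e=cam(f); q=(np.atleast_2d(P)-e)@R; q=q*[1,-1,-1]
    return cv2.projectPoints(q.reshape(-1,1,3),np.zeros(3),np.zeros(3),np.array(f['intrinsics']),np.array(f['D']))[0].reshape(-1,2)
def ray(f,uv):
    R,e=cam(f); u=cv2.undistortPoints(np.array(uv,float).reshape(-1,1,2),np.array(f['intrinsics']),np.array(f['D'])).reshape(-1,2)
    d=np.c_[u[:,0],-u[:,1],-np.ones(len(u))]@R.T; return e,d/np.linalg.norm(d,axis=1)[:,None]
def onz(f,uv,z):
    e,d=ray(f,uv); return e+d*((z-e[2])/d[:,2])[:,None]
def tri(fa,ua,fb,ub):
    A=np.zeros((3,3));b=np.zeros(3)
    for f,u in((fa,ua),(fb,ub)):
        e,d=ray(f,u);M=np.eye(3)-np.outer(d[0],d[0]);A+=M;b+=M@e
    return np.linalg.solve(A,b)
def blobs(f,hlo,hhi,smin=120,vmin=60,amin=8,roi=None):
    hsv=cv2.cvtColor(f['image'],cv2.COLOR_RGB2HSV); h=hsv[...,0]
    m=((h>=hlo)&(h<=hhi) if hlo<=hhi else (h>=hlo)|(h<=hhi))&(hsv[...,1]>=smin)&(hsv[...,2]>=vmin)
    m=m.astype(np.uint8)
    if roi is not None:
        k=np.zeros_like(m);k[roi[1]:roi[3],roi[0]:roi[2]]=1;m*=k
    n,l,st,c=cv2.connectedComponentsWithStats(m)
    return [(c[i].round(1).tolist(),int(st[i,4]),st[i,:4].tolist()) for i in range(1,n) if st[i,4]>=amin],l
def crop(f,x0,y0,x1,y1,k,fn):
    cv2.imwrite(f'pics/{fn}.png',cv2.cvtColor(cv2.resize(f['image'][y0:y1,x0:x1],None,fx=k,fy=k,interpolation=cv2.INTER_CUBIC),cv2.COLOR_RGB2BGR))
E
python3 - <<'E'
from h import *
t=load('top0');s=load('side0')
crop(t,170,140,430,300,3,'tc'); crop(s,180,130,440,330,3,'sc')
for nm,a in {'blue':(100,125),'green':(50,85),'red':(172,4),'orange':(6,16),'yellow':(22,32)}.items():
    print(nm); 
    for q,f in(('t',t),('s',s)):
        for b in blobs(f,*a,roi=(170,140,440,330))[0]: print(' ',q,b, onz(f,[b[0]],42)[0].round(0) )
E
```

```text
blue
  t ([250.3, 183.9], 110, [245, 179, 13, 11]) [584. 130.  42.]
  t ([267.2, 221.4], 292, [256, 208, 23, 28]) [466.  71.  42.]
  t ([315.7, 232.2], 274, [307, 219, 19, 27]) [436. -83.  42.]
  t ([407.5, 276.4], 143, [397, 265, 22, 23]) [ 305. -377.   42.]
  s ([423.6, 175.7], 106, [412, 171, 23, 10]) [ 301. -335.   42.]
  s ([358.9, 217.8], 261, [344, 209, 31, 18]) [438. -72.  42.]
  s ([313.8, 221.8], 21, [308, 221, 13, 3]) [550. -20.  42.]
  s ([314.0, 230.7], 24, [308, 229, 13, 4]) [537.  16.  42.]
  s ([331.1, 252.2], 345, [315, 243, 33, 18]) [469.  83.  42.]
  s ([279.3, 259.6], 326, [272, 247, 16, 26]) [582. 145.  42.]
green
  t ([380.2, 187.2], 33, [369, 186, 24, 4]) [ 587. -289.   42.]
  t ([375.9, 217.5], 35, [365, 215, 23, 5]) [ 488. -275.   42.]
  t ([270.1, 227.1], 33, [267, 224, 7, 7]) [448.  61.  42.]
  s ([332.6, 157.1], 9, [330, 155, 6, 6]) [ 602. -362.   42.]
  s ([357.4, 176.4], 19, [353, 169, 9, 13]) [ 495. -272.   42.]
  s ([339.5, 248.5], 28, [336, 247, 8, 4]) [453.  64.  42.]
red
  t ([201.8, 183.1], 1748, [177, 157, 50, 53]) [582. 284.  42.]
  t ([207.0, 23
[... 1121 characters left out ...]

  s ([358.2, 228.2], 174, [344, 221, 30, 15]) [429. -28.  42.]
  s ([332.2, 264.1], 218, [317, 259, 31, 11]) [454. 123.  42.]
  s ([212.3, 327.6], 48, [206, 324, 16, 6]) [636. 378.  42.]
yellow
  t ([365.4, 159.6], 60, [361, 156, 9, 8]) [ 677. -240.   42.]
  t ([361.0, 165.1], 24, [358, 160, 9, 9]) [ 658. -225.   42.]
  t ([333.2, 180.5], 113, [327, 175, 13, 12]) [ 604. -136.   42.]
  s ([300.6, 162.9], 210, [296, 149, 10, 35]) [ 690. -297.   42.]
  s ([307.7, 198.6], 243, [302, 188, 13, 23]) [ 601. -116.   42.]
  s ([187.4, 229.2], 58, [170, 225, 37, 10]) [859. 108.  42.]
  s ([211.5, 234.4], 18, [208, 233, 9, 4]) [787. 108.  42.]
  s ([221.0, 236.2], 12, [218, 235, 8, 3]) [760. 108.  42.]
```

View pics/tc.png

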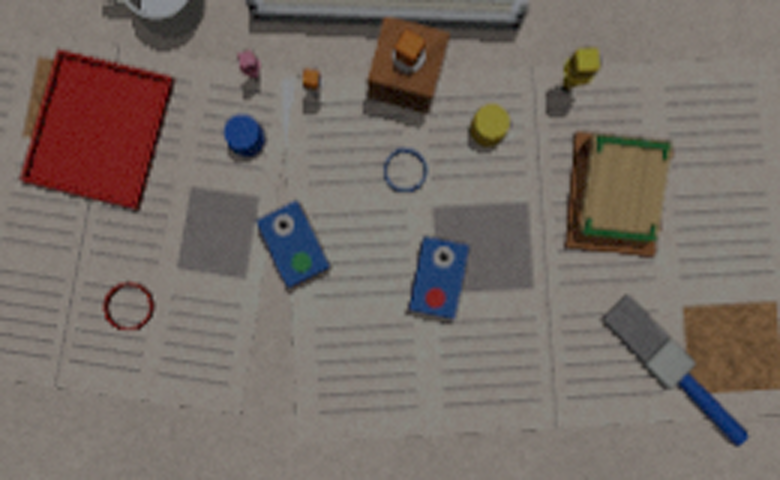

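View pics/sc.png

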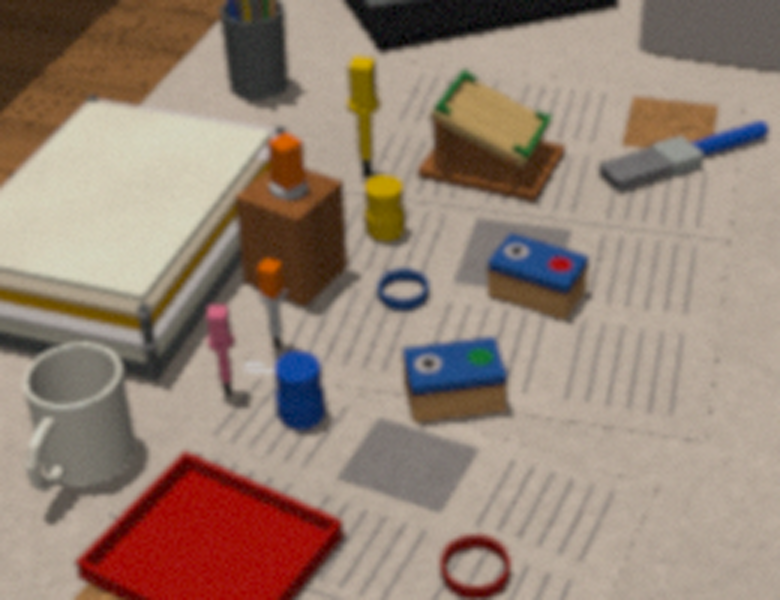

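Run:
```python
from h import *
t=load('top0');s=load('side0')
def T(p):return [[p[0]/3+170,p[1]/3+140]]
def S(p):return [[p[0]/3+180,p[1]/3+130]]
for nm,a,b in [('gdot',(283,225),(428,363)),('gtag',(302,263),(481,357)),('rdot',(444,257),(516,251)),('rtag',(436,298),(560,265))]:
    print(nm,onz(t,T(a),42)[0].round(1),onz(s,S(b),42)[0].round(1),tri(t,T(a),s,S(b)).round(1))
# block top corners (z100) top view and side
for a in [(383,20),(450,32),(432,108),(368,98)]: print('blk',onz(t,T(a),100)[0].round(1))
print('grip top',tri(t,T((410,44)),s,S((286,140))).round(1))
for a in [(240,188),(285,160),(345,180)]: print('blkS',onz(s,S(a),100)[0].round(1))
# tray rim outer corners z20
for a in [(60,50),(174,76),(138,210),(22,184)]: print('tray',onz(t,T(a),20)[0].round(1))
# stand nest outer green corners: top (low end bottom), high end
for n,a,b in [('hiL',(597,137),(466,75)),('hiR',(670,143),None),('loL',(585,238),(520,157)),('loR',(655,242),(547,120))]:
    if b: print(n,tri(t,T(a),s,S(b)).round(1))
```

```text
gdot [485.6  81.2  42. ] [490.5  84.7  42. ] [488.5  82.   39.8]
gtag [446.2  59.6  42. ] [450.7  64.7  42. ] [449.   60.5  38.5]
rdot [456.8 -89.9  42. ] [461.1 -84.4  42. ] [459.6 -89.5  38.4]
rtag [413.4 -82.5  42. ] [417.7 -75.8  42. ] [416.2 -82.2  37.4]
blk [695.9 -17.8 100. ]
blk [685.7 -87.3 100. ]
blk [605.4 -70.7 100. ]
blk [613.6  -5.1 100. ]
grip top [661.3 -44.8 149.2]
blkS [705.5 -28.5 100. ]
blkS [684.3 -82.8 100. ]
blkS [619.  -68.1 100. ]
tray [671.5 334.3  20. ]
tray [646.7 208.7  20. ]
tray [498.8 239.2  20. ]
tray [523.  364.9  20. ]
hiL [ 566.1 -237.7  126.5]
loL [ 489.7 -238.1   42. ]
loR [ 484.4 -314.4   41.4]
```

```bash
cat >> h.py <<'E'
def go(x,y,z,yaw_deg,s=None):
    s=s or r.sense(); R,p=pose(s)
    d=R.T@(np.array([x,y,z])-p)/1000
    sp=np.degrees(s['tcp_rot'][2])-yaw_deg; sp=(sp+180)%360-180
    print('t',s['clock'],'shift',d.round(4).tolist(),'spin',round(sp,2)); return d,sp
E
python3 -c "
from h import *
go(467,71,350,28.5)"
```

```text
t 0.15 shift [0.4662, -0.5486, 0.0547] spin -10.57
```

>>> carry_out([
  [[100,0.466,-0.549,0.055,-10.6],[100,0.466,-0.549,0.055,-10.6],[100,0.466,-0.549,0.055,-10.6],[100,0.466,-0.549,0.055,-10.6],[100,0.466,-0.549,0.055,-10.6],[100,0.466,-0.549,0.055,-10.6],[100,0.466,-0.549,0.055,-10.6],[100,0.466,-0.549,0.055,-10.6]],
])

```text
clock: 0.95
eef_pos: [344.4, -224.0, 374.2]
tcp_rot: [-3.141, -0.0, 0.497]
contact_force: [1.3, 0.3, 0.9]
opening: 0.999
```

```bash
python3 -c "
from h import *
snap('wrist','w1')
go(467,71,350,28.5)"
```

```text
t 1.0 shift [0.245, -0.1962, 0.0248] spin 0.11
```

View pics/w1.png

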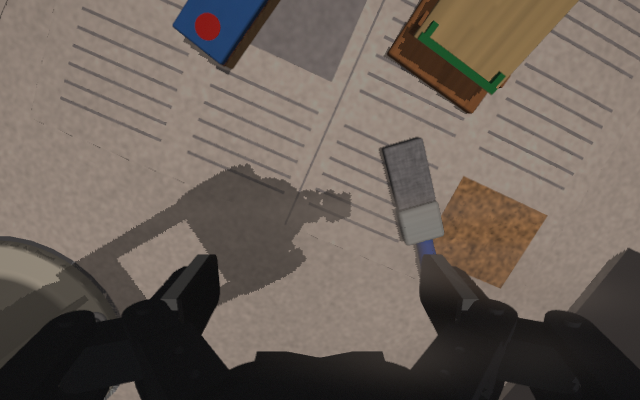

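The red-tagged box is at the top left, and the stand's low end is at the top right. I continue to the green box.

>>> carry_out([
  [[100,0.245,-0.196,0.025,0],[100,0.245,-0.196,0.025,0],[100,0.245,-0.196,0.025,0],[100,0.245,-0.196,0.025,0],[100,0.245,-0.196,0.025,0],[100,0.245,-0.196,0.025,0],[100,0.245,-0.196,0.025,0]],
])

```text
clock: 1.7
eef_pos: [468.1, 74.1, 349.6]
tcp_rot: [-3.137, -0.003, 0.502]
contact_force: [0.7, -0.2, -0.4]
opening: 0.999
```

```bash
python3 -c "
from h import *
f=snap('wrist','w2')
for nm,a in {'blue':(100,125),'green':(50,85),'white':(0,179)}.items():
    if nm!='white': print(nm,blobs(f,*a,amin=60)[0])
print(r.sense()['eef_pos'])"
```

```text
blue [([332.7, 21.9], 2145, [306, 0, 53, 53]), ([482.2, 162.5], 410, [457, 137, 51, 52]), ([324.4, 172.0], 2803, [295, 143, 60, 60]), ([420.9, 315.4], 342, [408, 300, 29, 34])]
green [([630.4, 331.7], 201, [618, 321, 22, 23])]
[468.83719125  75.07407554 349.46217127]
```

View pics/w2.png

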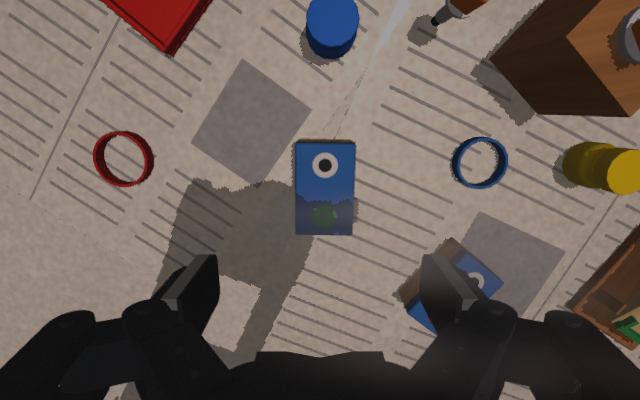

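```bash
cat >> h.py <<'E'
def lid(f,roi,tag):
    """roi around box; returns dot px, tag px"""
    x0,y0,x1,y1=roi; im=f['image'][y0:y1,x0:x1]; hsv=cv2.cvtColor(im,cv2.COLOR_RGB2HSV)
    w=((hsv[...,1]<70)&(hsv[...,2]>110)).astype(np.uint8)
    n,l,st,c=cv2.connectedComponentsWithStats(w); i=1+np.argmax(st[1:,4])
    ct=cv2.findContours((l==i).astype(np.uint8),cv2.RETR_EXTERNAL,cv2.CHAIN_APPROX_NONE)[0][0]
    e=cv2.fitEllipse(ct)
    h=hsv[...,0]
    g=((h>45)&(h<88) if tag=='g' else (h>170)|(h<6))&(hsv[...,1]>90)
    n,l,st,c=cv2.connectedComponentsWithStats(g.astype(np.uint8)); j=1+np.argmax(st[1:,4])
    return np.array(e[0])+[x0,y0],e[1],c[j]+[x0,y0],st[j,4]
E
python3 -c "
from h import *
f=load('w2')
d,sz,t,a=lid(f,(297,146,352,232),'g'); print(d,sz,t,a)
D=onz(f,[d],42)[0];T=onz(f,[t],42)[0];print(D,T,np.linalg.norm(D-T),np.degrees(np.arctan2(*(D-T)[1::-1])),(D+T)/2)
im=f['image'][130:250,280:370]
cv2.imwrite('pics/w2c.png',cv2.cvtColor(cv2.resize(im,None,fx=5,fy=5),cv2.COLOR_RGB2BGR))"
```

```text
[324.58542252 164.83886528] (24.57867431640625, 25.17128562927246) [315. 209.] 1
[490.03995552  82.34852134  42.        ] [452.94431637  71.15333131  42.        ] 38.74814476940549 16.79342649610155 [471.49213595  76.75092632  42.        ]
```

View pics/w2c.png

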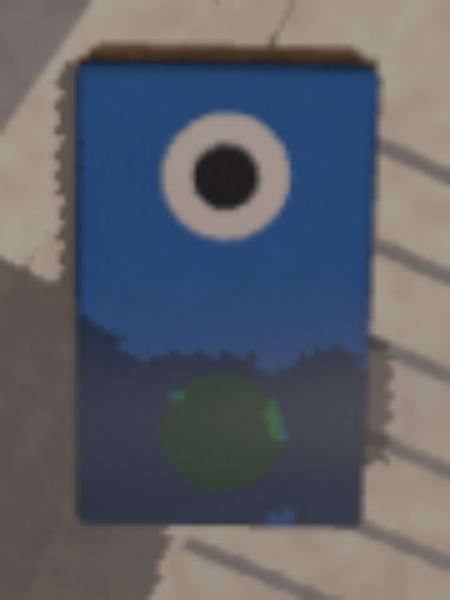

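```bash
python3 -c "
from h import *
f=load('w2')
P=onz(f,[(324.9,164.9),(324.3,215.9)],42);D,T=P
print(P,np.linalg.norm(D-T),np.degrees(np.arctan2(*(D-T)[1::-1])),(D+T)/2)
c=onz(f,np.array([(80,62),(377,68),(362,522),(80,520)])/5+[280,130],42);print(c.round(1),c.mean(0))
print(r.sense()['tcp_rot'])
m=(D+T)/2; go(m[0],m[1],28-21+21+155,np.degrees(np.arctan2(*(D-T)[1::-1])))
"
```

```text
[[490.12019329  82.09711284  42.        ]
 [451.3655426   61.2236007   42.        ]] 44.018478607371115 28.30720035219474 [470.74286795  71.66035677  42.        ]
[[494.9 111.5  42. ]
 [517.2  68.9  42. ]
 [448.4  31.6  42. ]
 [425.   74.8  42. ]] [471.38804765  71.69779699  42.        ]
[-3.13624001 -0.00372392  0.50174506]
t 1.75 shift [-0.0006, 0.0048, 0.1664] spin 0.44
```

>>> carry_out([
  [[100,0,0.005,0.05,0.4],[100,0,0.005,0.1,0.4],[100,0,0.005,0.14,0.4],[100,0,0.005,0.17,0.4],[100,0,0.005,0.17,0.4]],
])

```text
clock: 2.25
eef_pos: [469.5, 71.3, 176.2]
tcp_rot: [-3.134, 0.003, 0.495]
contact_force: [0.2, -1.0, 0.5]
opening: 0.999
```

```bash
python3 -c "
from h import *
go(470.9,71.7,178,28.3);print(r.sense()['tcp_rot'])"
```

```text
t 2.25 shift [0.0014, 0.0003, -0.0018] spin 0.05
[-3.13383851e+00  2.94042632e-03  4.94730244e-01]
```

>>> carry_out([
  [[100,0.001,0,-0.002,0],[40,0.001,0,-0.002,0],[40,0.001,0,-0.002,0],[40,0.001,0,-0.002,0],[40,0.001,0,-0.002,0],[40,0.001,0,-0.002,0]],
], squeeze=30)

```text
clock: 2.85
eef_pos: [471.1, 71.8, 179.8]
tcp_rot: [-3.135, 0.0, 0.495]
contact_force: [-2.3, 0.4, 8.5]
opening: 0.578
```

```bash
python3 -c "
from h import *
s=r.sense();print(s['tcp_rot'],s['eef_pos'],s['opening'],s['contact_force'])"
```

```text
[-3.13478044e+00  4.36800540e-04  4.94582822e-01] [471.08581979  71.8225768  179.80896143] 0.5783538589777825 [-2.25104825  0.41928041  8.50996015]
```

>>> carry_out([
  [[40,0,0,-0.02,0],[40,0,0,-0.05,0],[40,0,0,-0.1,0],[40,0,0,-0.15,0],[40,0,0,-0.2,0],[40,0,0,-0.24,0]],
])

```text
clock: 3.45
eef_pos: [471.5, 70.4, 423.9]
tcp_rot: [-3.136, -0.003, 0.495]
contact_force: [0.4, 0.7, -1.6]
opening: 0.58
```

```bash
python3 -c "
from h import *
go(455,-250,440,-2);print(r.sense()['tcp_rot'])"
```

```text
t 3.45 shift [-0.1666, 0.274, -0.0182] spin 30.34
[-3.13615485 -0.0032574   0.49461628]
```

>>> carry_out([
  [[40,-0.167,0.274,-0.018,30.3],[40,-0.167,0.274,-0.018,30.3],[40,-0.167,0.274,-0.018,30.3],[40,-0.167,0.274,-0.018,30.3],[40,-0.167,0.274,-0.018,30.3],[40,-0.167,0.274,-0.018,30.3],[40,-0.167,0.274,-0.018,30.3],[40,-0.167,0.274,-0.018,30.3]],
])

```text
clock: 4.25
eef_pos: [453.9, -252.8, 440.8]
tcp_rot: [-3.137, -0.001, -0.038]
contact_force: [0.5, -0.2, -1.9]
opening: 0.584
```

>>> carry_out([
  [[40,0,0,0,0],[40,0,0,0,0]],
])

```text
clock: 4.45
eef_pos: [453.7, -252.0, 441.2]
tcp_rot: [-3.137, -0.002, -0.037]
contact_force: [-0.5, 1.3, -1.2]
opening: 0.584
```

```bash
python3 -c "
from h import *
f=snap('wrist','w3')
s=r.sense();print(s['tcp_rot'],s['eef_pos'],s['opening'],s['contact_force'])
print(blobs(f,45,88,90,40,amin=15)[0])"
```

```text
[-3.13666990e+00 -1.85986770e-03 -3.67175055e-02] [ 453.86385189 -251.77765251  441.09311353] 0.5829912554066631 [ 0.69990674  0.06016159 -0.95286135]
[([348.5, 37.9], 904, [305, 30, 88, 25]), ([340.9, 137.9], 643, [304, 125, 74, 20]), ([318.8, 344.9], 998, [292, 332, 55, 25])]
```

View pics/w3.png

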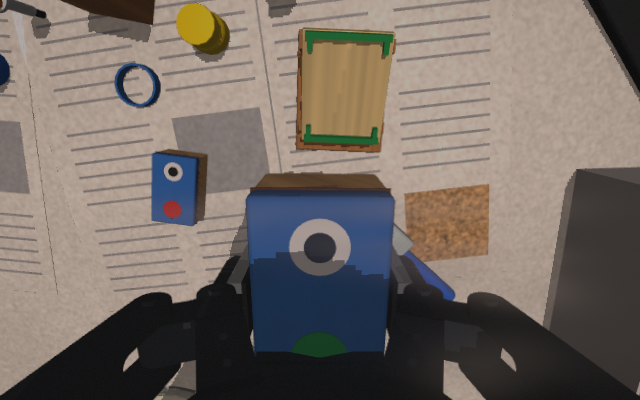

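```bash
python3 -c "
from h import *
f=load('w3');crop(f,290,20,410,160,5,'w3c')"
```

```text
(no output)
```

View pics/w3c.png

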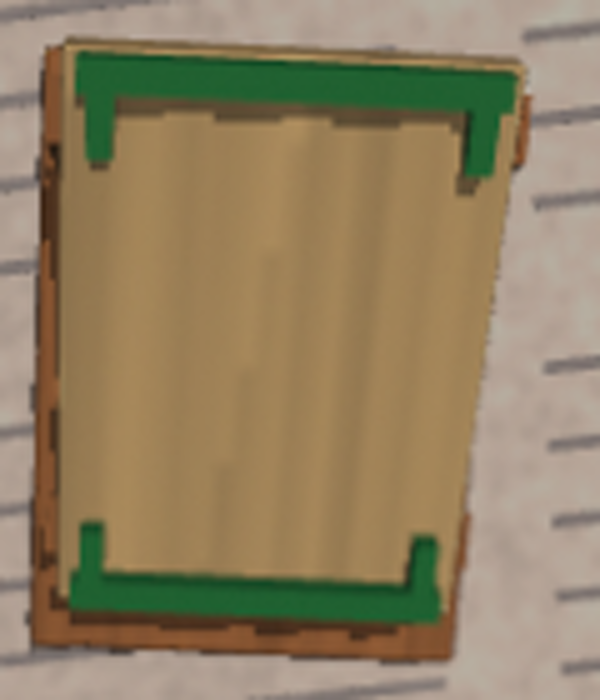

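```bash
cat > bed.py <<'E'
from h import *
from scipy.optimize import least_squares
def Rb(yaw): return Ro.from_euler('zy',[yaw,-20],degrees=True).as_matrix() # x up slope
def bed(f,px,pts,z0=62):
    def res(p): return (proj(f,(Rb(p[2])@pts.T).T+[p[0],p[1],z0])-px).ravel()
    o=least_squares(res,[530,-260,-5]); return o.x,o.fun
if __name__=='__main__':
    f=load('w3')
    px=np.array([(114,97),(470,110),(104,576),(410,588)])/5+[290,20]
    pts=np.array([(47,32,7),(47,-32,7),(-47,32,7),(-47,-32,7)],float)
    print(bed(f,px,pts)); 
    # 4-point free: plate side edges at floor
    px2=px.astype(np.float32); 
    ok,rv,tv=cv2.solvePnP(pts,px2,np.array(f['intrinsics']),np.array(f['D']))
    R,e=cam(f); C=np.diag([1,-1,-1.]); Rw=R@C@cv2.Rodrigues(rv)[0]; tw=R@C@tv.ravel()+e
    print(tw,Rw.round(3),np.degrees(np.arcsin(Rw[2,0])))
E
python3 bed.py
```

```text
(array([ 538.22897502, -278.3425577 ,   -3.98719538]), array([-0.1871667 , -0.78335953,  0.43178635, -0.73178129, -0.16871939,
        1.30724963, -0.1125007 ,  0.59470539]))
[ 538.57497216 -278.74920021   58.54104815] [[ 0.93   0.073 -0.36 ]
 [-0.065  0.997  0.034]
 [ 0.362 -0.008  0.932]] 21.219031077568136
```

Run:
```python
from h import *
f=load('w3'); R,p=pose(f['state'])
for P in [(22,0,137.8),(40,25,137.8),(40,-25,137.8),(40,-25,179.8)]: print(P,proj(f,R@np.array(P)+p).round(1))
from bed import Rb
B=Rb(-4.0);c=np.array([538.2,-278.3,62])
# keep uphill corner at bed x=40.5 while rotating: pivot 6.5 above centre
for th in (0,5,10,15,20):
    d=np.radians(th-20); q=np.array([[np.cos(d),-np.sin(d)],[np.sin(d),np.cos(d)]])@np.array([40,-27.5])
    P=np.array([41-q[0],0,-q[1]]); w=B@P+c
    print(th,w.round(1), 'TCP z',(w[2]+152.3).round(1))
```

```text
(22, 0, 137.8) [[318.2 247.4]]
(40, 25, 137.8) [[394.7 196.2]]
(40, -25, 137.8) [[241.5 196.3]]
(40, -25, 179.8) [[262.3 172.5]]
0 [ 536.7 -279.2  103.5] TCP z 255.8
5 [ 534.5 -279.    99.9] TCP z 252.2
10 [ 532.5 -278.7   96.2] TCP z 248.5
15 [ 531.  -278.5   92.2] TCP z 244.5
20 [ 529.7 -278.4   88.2] TCP z 240.5
```

```bash
python3 -c "
from h import *
go(537,-279,285,-4)"
```

```text
t 4.5 shift [0.0838, 0.0249, 0.1561] spin 1.9
```

>>> carry_out([
  [[40,0.042,0.012,0.03,1],[40,0.084,0.025,0.06,1.9],[40,0.084,0.025,0.1,1.9],[40,0.084,0.025,0.135,1.9],[40,0.084,0.025,0.156,1.9],[40,0.084,0.025,0.156,1.9]],
])

```text
clock: 5.1
eef_pos: [536.4, -277.2, 281.9]
tcp_rot: [-3.134, 0.004, -0.068]
contact_force: [0.1, 0.5, -0.3]
opening: 0.584
```

```bash
python3 -c "
from h import *
print(r.sense()['tcp_rot'],r.sense()['contact_force'])
go(536.7,-279.2,259,-4);go(534.5,-279,252.2,-4);go(532.5,-278.7,248.5,-4);go(531,-278.5,244.5,-4);go(529.7,-278.4,240.5,-4)"
```

```text
[-3.13400599  0.00399327 -0.06821117] [ 0.11151113  0.51583937 -0.31478846]
t 5.1 shift [0.0006, 0.0021, 0.0229] spin 0.09
t 5.1 shift [-0.0016, 0.0021, 0.0297] spin 0.09
t 5.1 shift [-0.0036, 0.002, 0.0334] spin 0.09
t 5.1 shift [-0.0051, 0.0019, 0.0374] spin 0.09
t 5.1 shift [-0.0064, 0.002, 0.0414] spin 0.09
```

>>> carry_out([
  [[40,0.001,0.002,0.012,0],[40,0.001,0.002,0.02,0],[40,0.001,0.002,0.024,0],[40,0.0,0.002,0.027,0],[40,-0.001,0.002,0.029,0]],
], squeeze=20)

```text
clock: 5.6
eef_pos: [535.6, -279.2, 254.2]
tcp_rot: [-3.135, 0.002, -0.068]
contact_force: [-3.1, 2.3, 12.9]
opening: 0.582
```

```bash
python3 -c "
from h import *
snap('wrist','w4')
s=r.sense();print(s['eef_pos'],s['tcp_rot'],s['contact_force'])
go(532.5,-278.7,248.5,-4);go(531,-278.5,244.5,-4);go(529.7,-278.4,240.5,-4)"
```

```text
[ 535.55035845 -279.18807358  254.24998108] [-3.13478935e+00  1.57236341e-03 -6.84716701e-02] [-1.86398562  2.26986169  8.05648112]
t 5.65 shift [-0.0031, -0.0002, 0.0058] spin 0.08
t 5.65 shift [-0.0046, -0.0003, 0.0098] spin 0.08
t 5.65 shift [-0.0059, -0.0003, 0.0138] spin 0.08
```

View pics/w4.png

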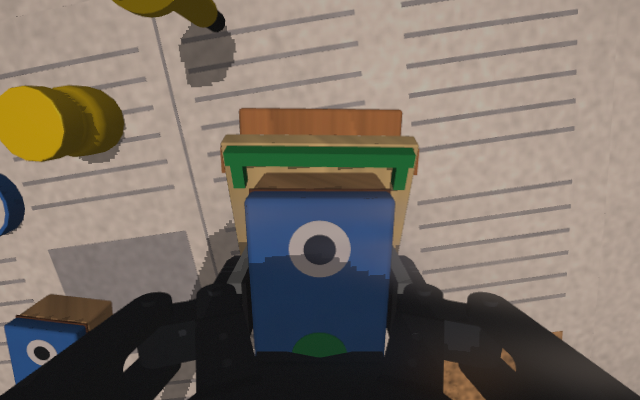

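>>> carry_out([
  [[40,-0.0015,0,0.003,0],[40,-0.003,0,0.006,0],[40,-0.004,0,0.008,0],[40,-0.005,0,0.01,0]],
])

```text
clock: 6.05
eef_pos: [531.2, -278.9, 246.1]
tcp_rot: [-3.135, -0.001, -0.069]
contact_force: [-1.4, 3.4, 8.8]
opening: 0.579
```

```bash
python3 -c "
from h import *
snap('wrist','w5')
s=r.sense();print(s['eef_pos'],s['tcp_rot'],s['contact_force'])
go(529.7,-278.4,240.5,-4)"
```

```text
[ 531.00535325 -278.9191757   245.82051363] [-3.13549321e+00 -1.12385007e-03 -6.87228235e-02] [-1.76202876  2.60013145  9.5522279 ]
t 6.1 shift [-0.0013, -0.0004, 0.0053] spin 0.06
```

View pics/w5.png

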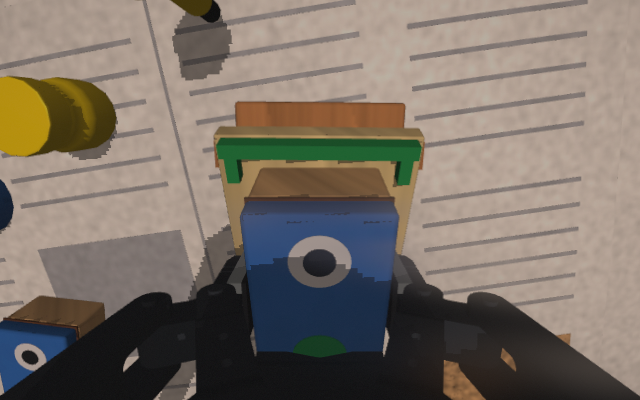

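>>> carry_out([
  [[40,-0.0005,0,0.002,0],[40,-0.001,0,0.004,0],[40,-0.0015,0,0.006,0],[40,-0.0015,0,0.007,0]],
])

```text
clock: 6.5
eef_pos: [529.4, -278.7, 240.4]
tcp_rot: [-3.136, -0.002, -0.069]
contact_force: [-6.3, 4.8, 12.2]
opening: 0.577
```

```bash
python3 -c "
from h import *
snap('wrist','w6')
s=r.sense();print(s['eef_pos'],s['tcp_rot'],s['contact_force'])
f=snap('side','s6');crop(f,290,130,400,220,7,'s6c')
go(529.7,-278.4,240.5,-4)"
```

```text
[ 529.39672862 -278.67845707  240.29638794] [-3.13548961e+00 -1.73119974e-03 -6.88986284e-02] [-5.50390303  3.50646093 11.40935199]
t 6.6 shift [0.0003, -0.0003, -0.0001] spin 0.06
```

View pics/w6.png

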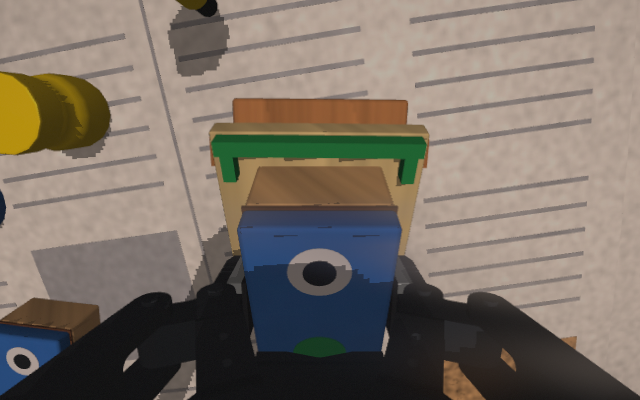

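View pics/s6c.png

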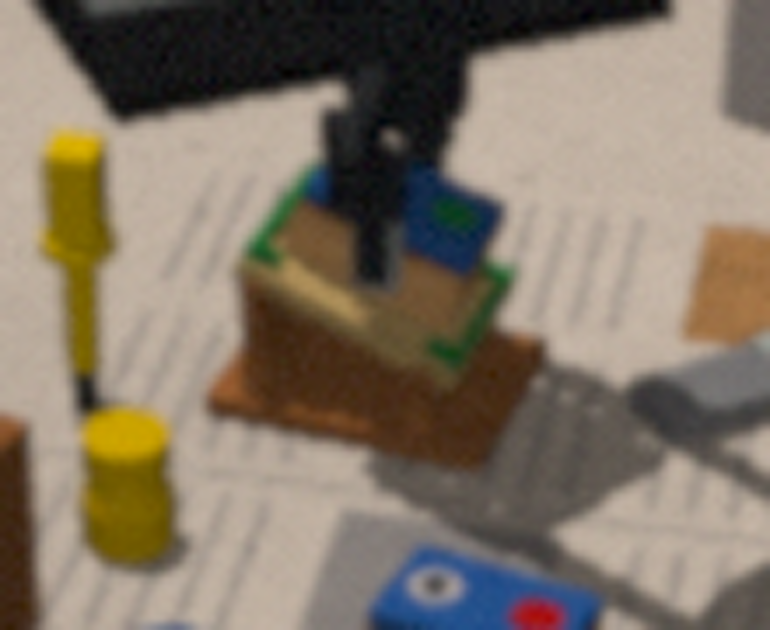

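Run:
```python
from h import *
from bed import Rb
f=load('w6')
for th in (14,17,20,22):
    B=Ro.from_euler('zy',[-4,-th],degrees=True).as_matrix()
    # corner at floor fixed at bed x=41
    c=Rb(-4)@[41,0,0]+[538.2,-278.3,62] - B@[40,0,-21]
    P=np.array([(40,25,21),(40,-25,21),(22,0,21),(40,25,-21),(40,-25,-21)])
    print(th,proj(f,(B@P.T).T+c).round(0).tolist())
crop(f,220,120,420,370,3,'w6c')
```

```text
14 [[233.0, 219.0], [406.0, 218.0], [320.0, 267.0], [256.0, 162.0], [382.0, 162.0]]
17 [[235.0, 226.0], [406.0, 224.0], [320.0, 270.0], [256.0, 163.0], [382.0, 162.0]]
20 [[236.0, 232.0], [405.0, 230.0], [321.0, 273.0], [256.0, 163.0], [381.0, 162.0]]
22 [[237.0, 236.0], [405.0, 234.0], [321.0, 275.0], [256.0, 163.0], [381.0, 162.0]]
```

View pics/w6c.png

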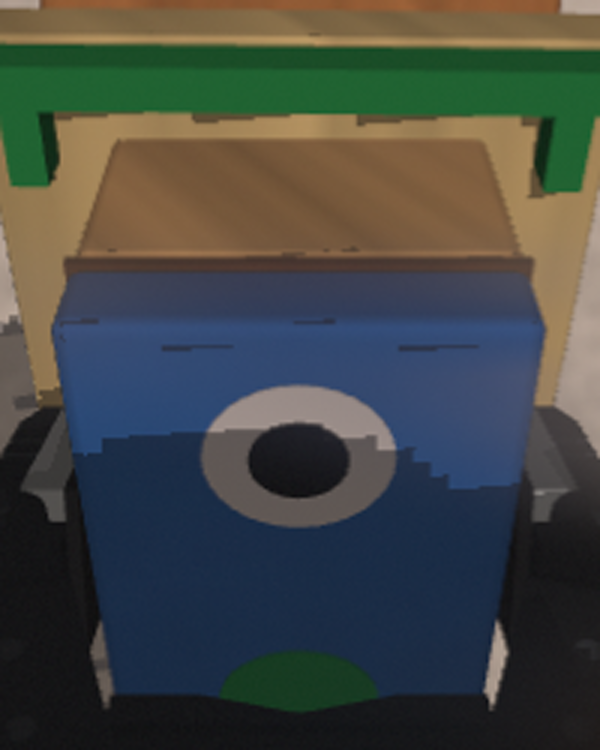

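>>> carry_out([
  [[40,-0.0005,0,0.002,0],[40,-0.001,0,0.003,0],[40,-0.001,0,0.004,0]],
])

```text
clock: 6.9
eef_pos: [528.6, -278.6, 238.4]
tcp_rot: [-3.136, -0.003, -0.069]
contact_force: [-8.6, 7.7, 26.3]
opening: 0.585
```

```bash
python3 -c "
from h import *
f=snap('wrist','w7')
s=r.sense();print(s['eef_pos'],s['tcp_rot'],s['contact_force'])
crop(f,220,120,420,370,3,'w7c')"
```

```text
[ 528.63937149 -278.57808426  238.46573772] [-3.13567968 -0.00327206 -0.06928523] [-4.83422419  4.08462268 13.66875258]
```

View pics/w7c.png

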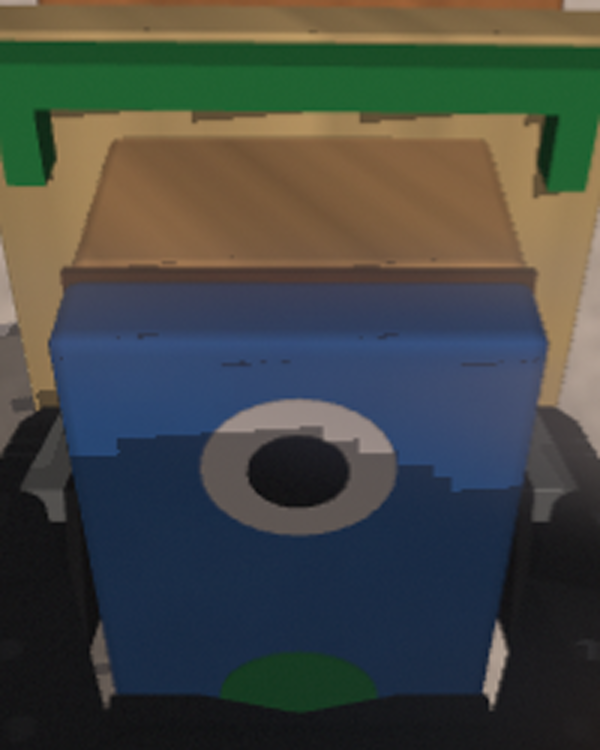

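>>> carry_out([
  [[62,0,0,0,0],[66,0,0,0,0],[75,0,0,0,0],[95,0,0,0,0],[95,0,0,-0.01,0],[95,0,0,-0.05,0],[95,0,0,-0.1,0],[95,0,0,-0.15,0]],
])

```text
clock: 7.75
eef_pos: [527.8, -279.3, 390.3]
tcp_rot: [-3.135, -0.002, -0.069]
contact_force: [0.4, -0.6, 0.9]
opening: 0.951
```

>>> carry_out([
  [[100,-0.08,0,-0.05,0],[100,-0.08,0,-0.05,0],[100,-0.08,0,-0.05,0]],
])

```text
clock: 8.05
eef_pos: [445.0, -273.9, 444.3]
tcp_rot: [-3.138, -0.006, -0.07]
contact_force: [-0.4, 0.6, 0.4]
opening: 1.002
```

```bash
python3 -c "
from h import *
f=snap('wrist','w8')
s=r.sense();print(s['eef_pos'],s['tcp_rot'],s['contact_force'])"
```

```text
[ 446.50216653 -274.07650102  442.77793362] [-3.13724014 -0.00583817 -0.07057435] [-0.48031966  0.97708317 -0.54702   ]
```

View pics/w8.png

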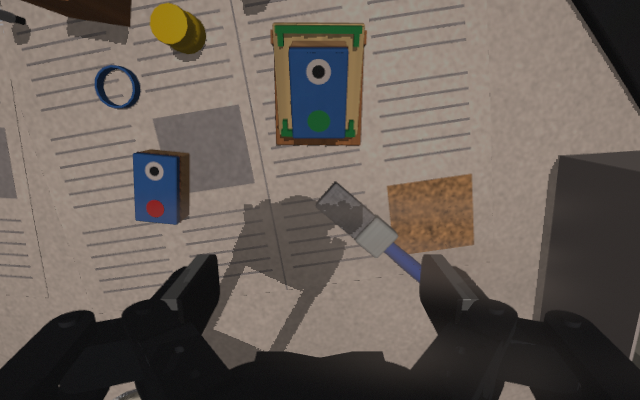

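```bash
cat >> bed.py <<'E'
def onplane(f,uv,h,c=np.array([538.2,-278.3,62]),yaw=-4.0):
    B=Rb(yaw); e,d=ray(f,uv); n=B[:,2]; t=((c+n*h-e)@n)/(d@n); P=e+d*t[:,None]; return P,(P-c)@B
E
python3 -c "
from bed import *
f=load('w8')
d,sz,t,a=lid(f,(293,52,344,134),'g'); print(d,sz,t,a)
P,b=onplane(f,[d,t],42);print(P,b,np.linalg.norm(b[0]-b[1]))
crop(f,260,15,380,155,5,'w8c')
d,sz,t,a=lid(f,(136,155,180,222),'r');print(d,t)
q=onz(f,[d,t],42);print(q,np.linalg.norm(q[0]-q[1]),q.mean(0),np.degrees(np.arctan2(*(q[0]-q[1])[1::-1])))
go(437,-85,350,100)
"
```

```text
[318.32593346  71.2443943 ] (23.3255558013916, 24.448442459106445) [318.34031414 120.68586387] 382
[[ 544.70267949 -279.33357266  109.06224822]
 [ 503.352599   -276.30315356   94.01204974]] [[ 22.22476065   0.51801012  42.        ]
 [-21.88327611   0.47149481  42.        ]] 44.108061284796996
[153.78089523 170.76130104] [154.7605042  208.21428571]
[[460.99049455 -87.9840753   42.        ]
 [417.67074261 -80.46485768  42.        ]] 43.96748277987371 [439.33061858 -84.22446649  42.        ] -9.84699534505713
t 8.1 shift [-0.0234, -0.1875, 0.0935] spin -104.04
```

View pics/w8c.png

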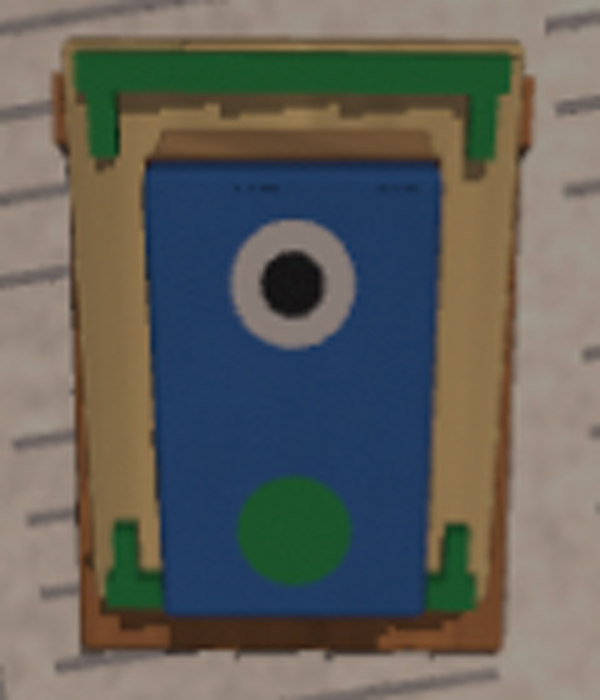

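```bash
python3 -c "
from h import *
go(439.2,-84.4,230,-9.8)"
```

```text
t 8.1 shift [-0.0219, -0.1878, 0.2135] spin 5.76
```

>>> carry_out([
  [[100,-0.01,-0.05,0.02,3],[100,-0.022,-0.1,0.04,5.8],[100,-0.022,-0.15,0.07,5.8],[100,-0.022,-0.188,0.1,5.8],[100,-0.022,-0.188,0.15,5.8],[100,-0.022,-0.188,0.19,5.8],[100,-0.022,-0.188,0.2135,5.8],[100,-0.022,-0.188,0.2135,5.8]],
])

```text
clock: 8.9
eef_pos: [438.1, -83.3, 226.6]
tcp_rot: [-3.136, 0.002, -0.171]
contact_force: [-0.1, -0.7, 0.6]
opening: 1.003
```

```bash
python3 -c "
from h import *
f=snap('wrist','w9')
print(r.sense()['tcp_rot'])
go(439.2,-84.4,179.5,-9.8)"
```

```text
[-3.13648400e+00 -1.18583694e-03 -1.71281515e-01]
t 8.95 shift [0.0003, 0.0009, 0.049] spin -0.01
```

View pics/w9.png

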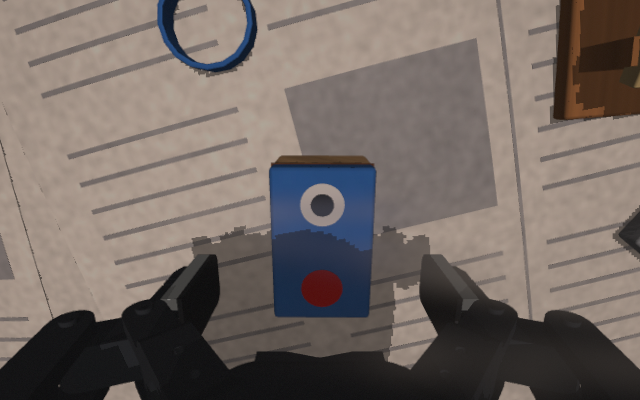

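Box centred between the jaws, red tag at (322,288), well aligned.

>>> carry_out([
  [[100,0,0.001,0.03,0],[100,0,0.001,0.048,0],[100,0,0.001,0.048,0],[40,0,0.001,0.047,0],[40,0,0.001,0.047,0],[40,0,0.001,0.047,0],[40,0,0.001,0.047,0],[40,0,0.001,0.047,0]],
], squeeze=30)

```text
clock: 9.75
eef_pos: [439.7, -84.7, 183.0]
tcp_rot: [-3.136, -0.004, -0.172]
contact_force: [-0.3, 0.4, 8.6]
opening: 0.581
```

>>> carry_out([
  [[40,0,0,-0.02,0],[40,0,0,-0.05,0],[40,0,0,-0.1,0],[40,0,0,-0.14,0]],
])

```text
clock: 10.15
eef_pos: [438.9, -85.3, 326.0]
tcp_rot: [-3.137, -0.006, -0.172]
contact_force: [1.1, 0.1, -0.5]
opening: 0.584
```

```bash
python3 -c "
from h import *
go(588,287,300,-11.7)"
```

```text
t 10.15 shift [0.0832, -0.3921, 0.0284] spin 1.87
```

>>> carry_out([
  [[40,0.083,-0.392,0.028,1.9],[40,0.083,-0.392,0.028,1.9],[40,0.083,-0.392,0.028,1.9],[40,0.083,-0.392,0.028,1.9],[40,0.083,-0.392,0.028,1.9],[40,0.083,-0.392,0.028,1.9],[40,0.083,-0.392,0.028,1.9],[40,0.083,-0.392,0.028,1.9]],
])

```text
clock: 10.95
eef_pos: [587.5, 287.6, 301.6]
tcp_rot: [-3.136, -0.006, -0.205]
contact_force: [0.8, -0.7, -0.5]
opening: 0.582
```

>>> carry_out([
  [[40,0,0,0,0],[40,0,0,0,0]],
])

```text
clock: 11.15
eef_pos: [587.4, 288.8, 302.0]
tcp_rot: [-3.136, -0.007, -0.203]
contact_force: [0.6, -1.2, -1.0]
opening: 0.577
```

```bash
python3 -c "
from h import *
f=snap('wrist','w10')
print(r.sense()['tcp_rot'])
go(588,287,192,-11.7)"
```

```text
[-3.1362222  -0.00612616 -0.2036528 ]
t 11.2 shift [0.0004, 0.001, 0.1099] spin 0.03
```

View pics/w10.png

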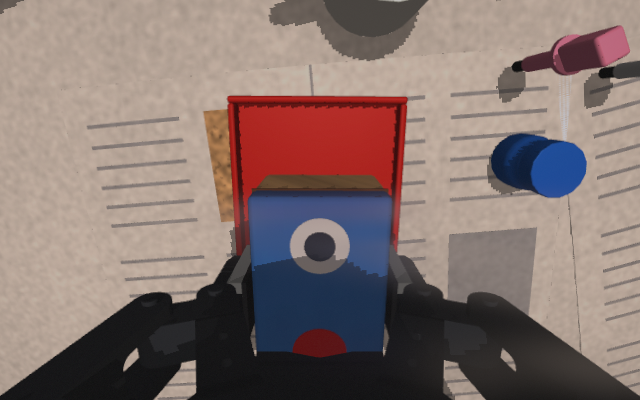

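```bash
python3 -c "
from h import *
f=load('w10'); R,p=pose(f['state'])
q=onz(f,[(229,97),(407,97)],20);print(q,((q-p)@R).round(1))"
```

```text
[[676.57075809 337.68080304  20.        ]
 [650.93764301 213.23168223  20.        ]] [[ 75.7 -64.1 282.9]
 [ 75.6  63.  282.2]]
```

Tool is centred on the tray (±64 in y, 75 to the far rim). Lower.

>>> carry_out([
  [[40,0,0,0.04,0],[40,0,0,0.08,0],[40,0,0,0.1,0],[40,0,0,0.109,0],[40,0,0,0.111,0],[40,0,0,0.113,0]],
])

```text
clock: 11.8
eef_pos: [588.4, 287.7, 190.2]
tcp_rot: [-3.135, -0.007, -0.204]
contact_force: [0.9, -0.4, -0.7]
opening: 0.578
```

>>> carry_out([
  [[40,0,0,0.001,0],[40,0,0,0.002,0],[40,0,0,0.003,0],[40,0,0,0.004,0]],
])

```text
clock: 12.2
eef_pos: [589.0, 287.9, 188.1]
tcp_rot: [-3.135, -0.009, -0.204]
contact_force: [-5.7, -3.6, 22.6]
opening: 0.581
```

>>> carry_out([
  [[62,0,0,-0.001,0],[66,0,0,-0.001,0],[74,0,0,-0.001,0],[76,0,0,-0.001,0],[76,0,0,-0.03,0],[80,0,0,-0.08,0],[100,0,0,-0.13,0],[100,0,0,-0.18,0]],
])

```text
clock: 13.0
eef_pos: [586.9, 286.8, 369.6]
tcp_rot: [-3.135, -0.008, -0.204]
contact_force: [0.8, 0.6, 0.3]
opening: 0.996
```

```bash
python3 -c "
from h import *
f=snap('wrist','w11')
print(r.sense()['tcp_rot'],r.sense()['eef_pos'])
go(590,-45,420,-11.7)"
```

```text
[-3.1278805  -0.01729764 -0.20445192] [588.87855506 287.82029903 378.96662717]
t 13.05 shift [0.0694, 0.3251, -0.0443] spin -0.01
```

View pics/w11.png

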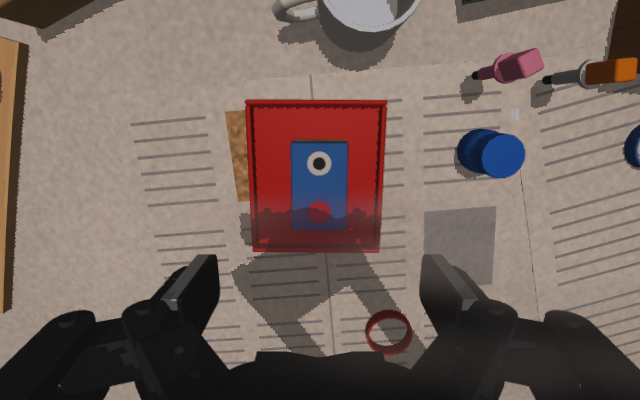

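```bash
python3 -c "
from h import *
grab_frame('top');grab_frame('top')
print(r.sense()['tcp_rot'],r.sense()['eef_pos'])
go(590,-45,420,-11.7)"
```

```text
[-3.13010134 -0.0144257  -0.20443516] [588.15869708 287.45451228 372.22205756]
t 13.15 shift [0.07, 0.3246, -0.0505] spin -0.01
```

>>> carry_out([
  [[100,0.07,0.325,-0.05,0],[100,0.07,0.325,-0.05,0],[100,0.07,0.325,-0.05,0],[100,0.07,0.325,-0.05,0],[100,0.07,0.325,-0.05,0],[100,0.07,0.325,-0.05,0],[100,0.07,0.325,-0.05,0],[100,0.07,0.325,-0.05,0]],
])

```text
clock: 13.95
eef_pos: [589.7, -49.3, 418.7]
tcp_rot: [-3.131, -0.014, -0.208]
contact_force: [0.1, 0.7, 1.0]
opening: 0.995
```

```bash
python3 -c "
from h import *
grab_frame('top')
f=snap('wrist','w12')
print(r.sense()['tcp_rot'],r.sense()['eef_pos'])
"
```

```text
[-3.13001734 -0.01222455 -0.20651273] [589.59560287 -45.99643652 418.08255647]
```

View pics/w12.png

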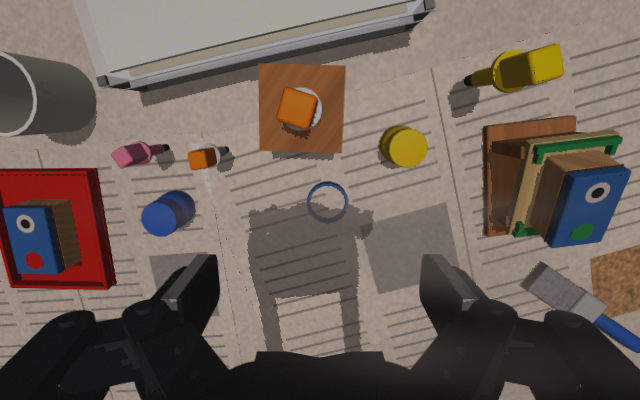

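```bash
python3 -c "
from h import *
f=load('w12'); crop(f,250,55,355,160,6,'w12c')
b,l=blobs(f,2,18,190,150,amin=200,roi=(250,60,350,150));print(b)
"
```

```text
[([296.2, 107.3], 1044, [277, 88, 39, 40])]
```

View pics/w12c.png

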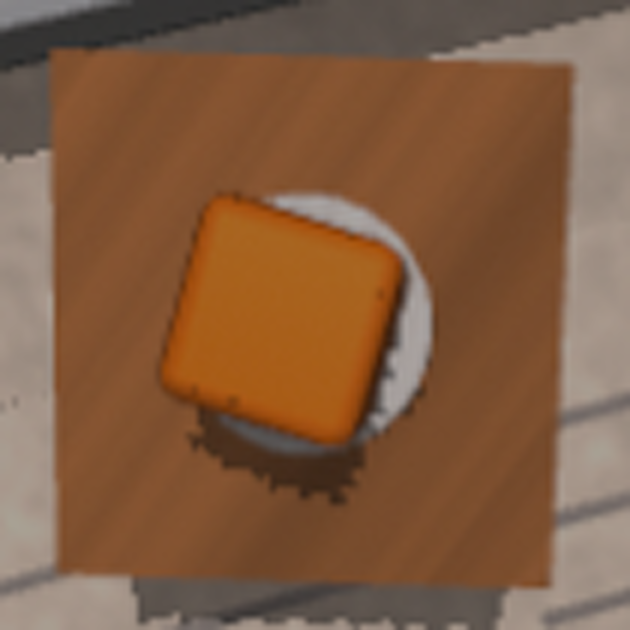

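```bash
python3 -c "
from h import *
f=load('w12')
q=onz(f,np.array([(212,192),(404,250),(346,447),(160,390)])/6+[250,55],152);print(q.round(1),q.mean(0))
for i in range(4):
    d=q[(i+1)%4]-q[i];print(np.linalg.norm(d),np.degrees(np.arctan2(d[1],d[0])))
b=onz(f,np.array([(52,50),(573,65),(552,587),(57,573)])/6+[250,55],100);print(b.round(1),b.mean(0))
for i in range(4):
    d=b[(i+1)%4]-b[i];print(np.linalg.norm(d),np.degrees(np.arctan2(d[1],d[0])))
"
```

```text
[[677.8 -40.3 152. ]
 [667.3 -59.8 152. ]
 [647.5 -48.9 152. ]
 [658.1 -29.6 152. ]] [662.68820185 -44.63691213 152.        ]
22.176911024284568 -118.236749906627
22.584283654984635 150.981337549751
21.994633499769634 61.24920927562372
22.385203134350867 -28.55678156210021
[[704.7 -18.9 100. ]
 [688.3 -86.4 100. ]
 [620.6 -70.4 100. ]
 [637.   -2.3 100. ]] [662.65003049 -44.51323758 100.        ]
69.53586417281994 -103.64574633019502
69.51478447444667 166.67396288267804
70.03458570674621 76.49681300548251
69.68804501478652 -13.736691902965243
```

```bash
python3 -c "
from h import *
go(662.7,-44.6,345,-28.8)
go(662.7,-44.6,285,-28.8)"
```

```text
t 14.05 shift [0.0704, -0.0155, 0.0741] spin 16.97
t 14.05 shift [0.0696, -0.0148, 0.1341] spin 16.97
```

>>> carry_out([
  [[100,0.04,-0.01,0.03,8],[100,0.07,-0.0155,0.06,17],[100,0.07,-0.0155,0.074,17],[100,0.07,-0.0155,0.074,17],[100,0.07,-0.0155,0.074,17]],
])

```text
clock: 14.55
eef_pos: [661.7, -43.4, 344.8]
tcp_rot: [-3.128, -0.007, -0.5]
contact_force: [-0.1, -1.1, 1.4]
opening: 1.002
```

```bash
python3 -c "
from h import *
f=snap('wrist','w13');grab_frame('top')
print(r.sense()['tcp_rot'],r.sense()['eef_pos'])
go(662.7,-44.6,285,-28.8)"
```

```text
[-3.12634261 -0.00948783 -0.50145578] [662.02633421 -43.9746397  346.4699705 ]
t 14.65 shift [0.0003, 0.0012, 0.0615] spin 0.07
```

View pics/w13.png

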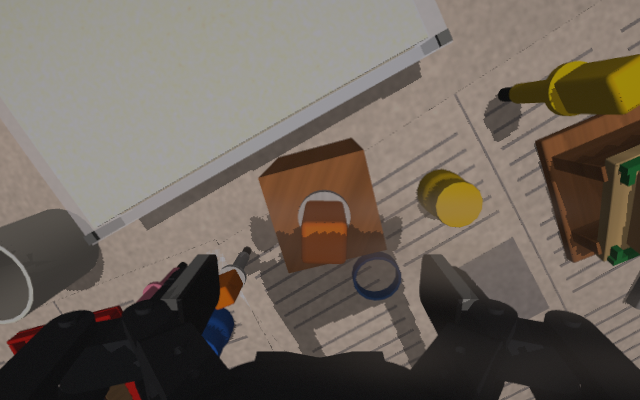

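>>> carry_out([
  [[100,0,0.001,0.03,0],[100,0,0.001,0.055,0],[100,0,0.001,0.061,0],[100,0,0.001,0.061,0]],
])

```text
clock: 15.05
eef_pos: [662.2, -44.3, 285.9]
tcp_rot: [-3.127, -0.009, -0.501]
contact_force: [0.7, -0.5, 0.7]
opening: 1.002
```

```bash
python3 -c "
from h import *
grab_frame('top')
print(r.sense()['tcp_rot'],r.sense()['contact_force'])
go(662.7,-44.6,285,-28.8)"
```

```text
[-3.1258369  -0.01059812 -0.5011692 ] [-0.12005216 -0.26074987  0.92293815]
t 15.1 shift [0.0001, 0.0003, 0.0018] spin 0.09
```

>>> carry_out([
  [[10,0,0,0.0015,0],[10,0,0,0.0015,0],[10,0,0,0.0015,0],[10,0,0,0.0015,0],[10,0,0,0.0015,0],[10,0,0,0.0015,0],[10,0,0,0.0015,0],[10,0,0,0.0015,0]],
], squeeze=30)

```text
clock: 15.9
eef_pos: [662.8, -44.5, 285.9]
tcp_rot: [-3.126, -0.011, -0.501]
contact_force: [-0.9, -1.5, 6.0]
opening: 0.279
```

```bash
python3 -c "
from h import *
s=r.sense();print(s['tcp_rot'],s['eef_pos'],s['opening'],s['contact_force'])
p=s['eef_pos']
go(p[0],p[1],p[2]+84,-28.8)"
```

```text
[-3.12587833 -0.01119695 -0.50113893] [662.81482983 -44.4571329  285.93323244] 0.2792448725254705 [-0.86371168 -1.53798764  6.01462601]
t 15.9 shift [0.0009, -0.0013, -0.084] spin 0.09
```

>>> carry_out([
  [[10,0,0,-0.015,0],[10,0,0,-0.03,0],[10,0.0005,-0.001,-0.045,0],[10,0.0005,-0.001,-0.058,0],[10,0.0005,-0.001,-0.062,0],[10,0.0005,-0.001,-0.062,0]],
])

```text
clock: 16.5
eef_pos: [662.9, -44.3, 349.1]
tcp_rot: [-3.125, -0.013, -0.501]
contact_force: [0.3, 0.1, -1.6]
opening: 0.275
```

```bash
python3 -c "
from h import *
f=snap('wrist','w14');g=snap('side','s14');crop(g,240,120,340,240,6,'s14c')
s=r.sense();print(s['tcp_rot'],s['eef_pos'],s['opening'],s['contact_force'])
p=s['eef_pos']"
```

```text
[-3.12596232 -0.01081682 -0.50116846] [662.48685743 -44.29389659 347.6623358 ] 0.27854218084762966 [-0.25552583 -0.19490946 -2.12114111]
```

View pics/w14.png

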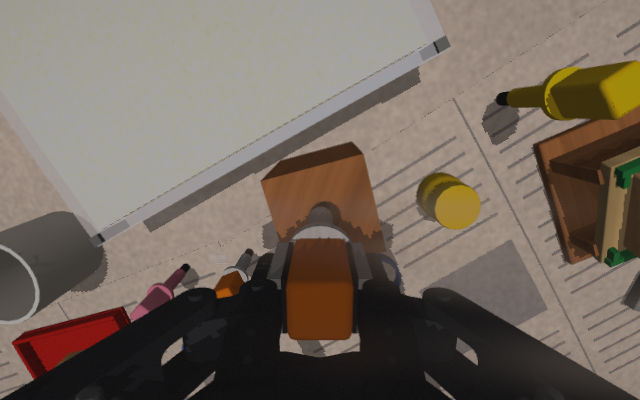

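View pics/s14c.png

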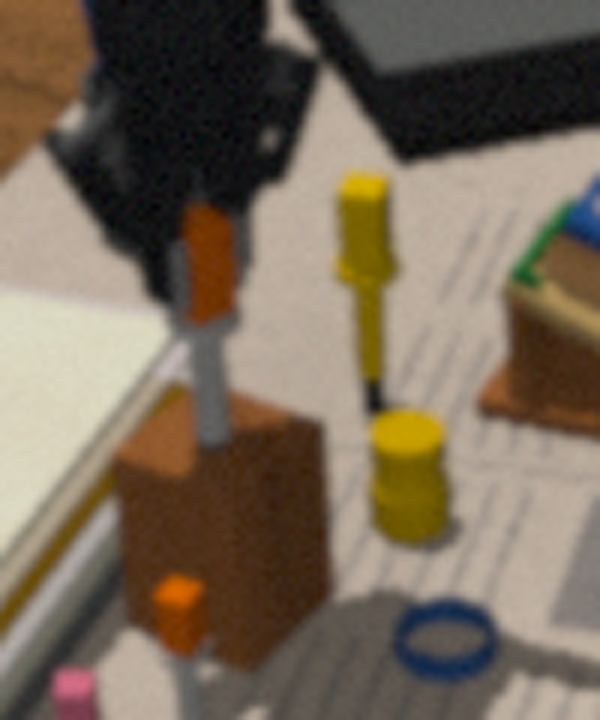

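>>> carry_out([
  [[10,-0.004,0,0,0],[10,-0.008,0,0,0],[10,-0.012,0,0,0],[10,-0.016,0,0,0],[10,-0.02,0,0,0]],
], squeeze=20)

```text
clock: 17.1
eef_pos: [644.6, -34.7, 347.3]
tcp_rot: [-3.126, -0.011, -0.501]
contact_force: [2.6, -4.0, -3.5]
opening: 0.278
```

```bash
python3 -c "
from h import *
f=snap('wrist','w15')
s=r.sense();print(s['tcp_rot'],s['eef_pos'],s['opening'],s['contact_force'],s['wrist_torque'])
p=s['eef_pos']"
```

```text
[-3.12639878 -0.01030641 -0.50107423] [644.16129111 -34.43631743 347.24110478] 0.2745108096957924 [ 1.6659305  -3.91655013 -2.46052573] [-1.02682476 -0.40896142 -0.06533491]
```

View pics/w15.png

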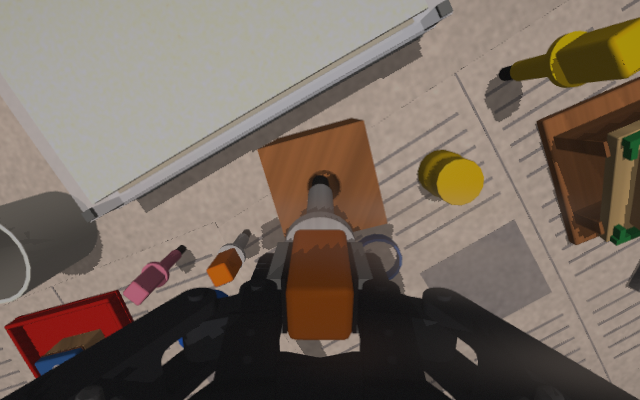

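>>> carry_out([
  [[10,-0.004,0,0,0],[10,-0.008,0,0,0],[10,-0.012,0,0,0],[10,-0.015,0,0,0],[10,-0.018,0,0,0],[10,-0.018,0,0,0]],
])

```text
clock: 17.75
eef_pos: [628.1, -25.6, 347.3]
tcp_rot: [-3.126, -0.01, -0.501]
contact_force: [0.7, -2.7, -1.1]
opening: 0.277
```

```bash
python3 -c "
from h import *
f=snap('wrist','w16')
s=r.sense();print(s['tcp_rot'],s['eef_pos'],s['opening'],s['contact_force'],s['wrist_torque'])
p=s['eef_pos']"
```

```text
[-3.12639509 -0.00990154 -0.50100367] [628.17092225 -25.63080272 347.23595036] 0.273310859463658 [ 0.76440123 -2.52727505 -0.43753057] [-0.67402553 -0.28705411 -0.07894434]
```

View pics/w16.png

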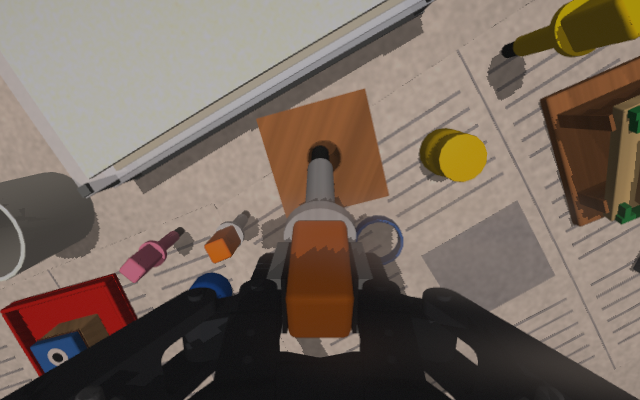

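>>> carry_out([
  [[10,0,0,-0.01,0],[10,0,0,-0.025,0],[10,0,0,-0.045,0],[10,0,0,-0.065,0],[10,0,0,-0.065,0],[10,0,0,-0.065,0]],
], squeeze=40)

```text
clock: 18.4
eef_pos: [627.0, -26.0, 412.9]
tcp_rot: [-3.126, -0.011, -0.501]
contact_force: [0.0, -0.3, -2.0]
opening: 0.273
```

```bash
python3 -c "
from h import *
grab_frame('top')
f=snap('wrist','w17')
s=r.sense();print(s['tcp_rot'],s['eef_pos'],s['opening'],s['contact_force'],s['wrist_torque'])
crop(f,250,80,390,350,2.2,'w17c')
R,p=pose(s)
for th in (14,16,18,20,22,24):
  t=np.radians(th); ax=np.array([np.sin(t),0,np.cos(t)]); P0=np.array([0,0,153.]); d=np.array([-2.5,-2.5,-2.5,-2.5])
  print(th,proj(f,np.array([(R@(P0+ax*L))+p for L in (115.5,31.5,2.5)])).round(1).tolist())"
```

```text
[-3.12677573 -0.00847946 -0.50093047] [626.72810144 -26.03131125 411.45138529] 0.2799435541130231 [ 0.16970309  0.23965632 -1.53245242] [0.00988135 0.08490801 0.00038892]
14 [[319.0, 167.5], [318.9, 237.7], [318.9, 279.0]]
16 [[319.0, 162.2], [318.9, 235.8], [318.9, 278.8]]
18 [[319.0, 156.9], [318.9, 234.0], [318.9, 278.7]]
20 [[319.0, 151.5], [318.9, 232.2], [318.9, 278.5]]
22 [[319.0, 146.2], [318.9, 230.5], [318.9, 278.4]]
24 [[319.0, 140.9], [318.9, 228.8], [318.9, 278.2]]
```

View pics/w17.png

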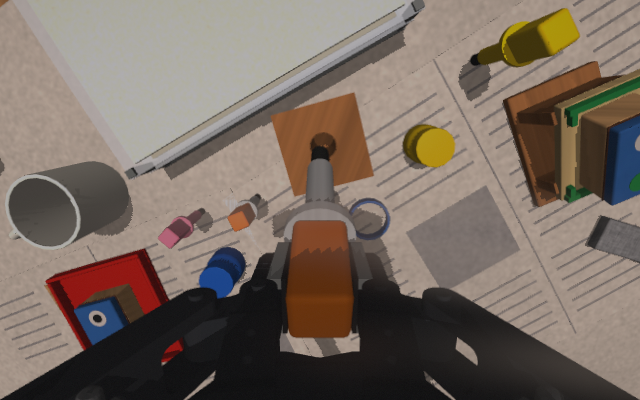

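```bash
python3 -c "
from h import *
f=load('w17')
crop(f,280,120,360,260,5,'w17c')"
```

```text
(no output)
```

View pics/w17c.png

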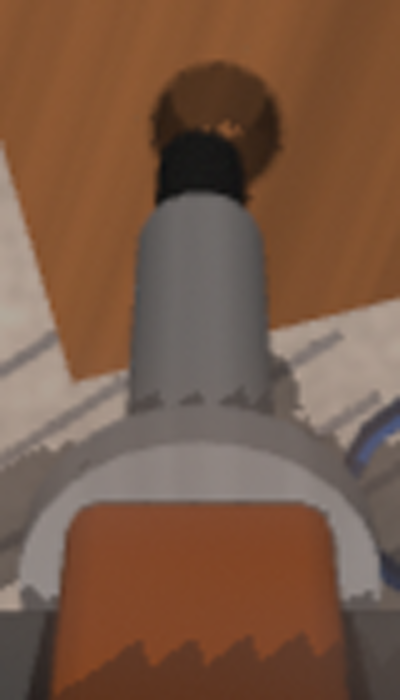

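```bash
python3 -c "
from h import *
f=load('w17'); R,p=pose(f['state'])
for z0 in (151,153,155):
 for th in (14,15,16,17,18,19,20):
  t=np.radians(th); ax=np.array([np.sin(t),0,np.cos(t)]); u=np.array([np.cos(t),0,-np.sin(t)]); P0=np.array([0,0,z0])
  off=z0-153+2.5-0  # press grip centre is 2.5-ish below pad centre
  # original: TCP 286, grip centre 129 -> 157 below TCP along axis
  g=157-z0
  A=np.array([P0+ax*(113+g)+u*6, P0+ax*(29+g)+u*17,P0+ax*(23+g)+u*17, P0+ax*(23+g)+u*12,P0+ax*(-23+g)-u*12,P0+ax*(-23+g)+u*12])
  print(z0,th,proj(f,(R@A.T).T+p)[:,1].round(1))
"
```

```text
151 14 [157.7 204.6 211.4 220.9 342.3 295.2]
151 15 [155.  203.8 210.8 220.2 342.3 296.3]
151 16 [152.3 203.  210.2 219.5 342.4 297.4]
151 17 [149.5 202.2 209.6 218.8 342.4 298.5]
151 18 [146.8 201.5 209.  218.2 342.3 299.6]
151 19 [144.  200.7 208.4 217.6 342.3 300.6]
151 20 [141.2 200.  207.9 217.  342.3 301.7]
153 14 [158.4 205.6 212.4 221.8 343.3 296.4]
153 15 [155.7 204.9 211.8 221.2 343.4 297.5]
153 16 [153.  204.1 211.3 220.6 343.5 298.7]
153 17 [150.3 203.4 210.8 220.  343.5 299.9]
153 18 [147.7 202.7 210.3 219.4 343.5 301. ]
153 19 [144.9 202.  209.8 218.9 343.6 302.2]
153 20 [142.2 201.4 209.3 218.3 343.6 303.3]
155 14 [159.1 206.6 213.4 222.8 344.3 297.5]
155 15 [156.5 205.9 212.9 222.2 344.4 298.8]
155 16 [153.8 205.2 212.4 221.7 344.6 300. ]
155 17 [151.2 204.6 212.  221.2 344.7 301.3]
155 18 [148.5 204.  211.6 220.7 344.8 302.5]
155 19 [145.9 203.3 211.1 220.2 344.8 303.7]
155 20 [143.2 202.7 210.7 219.7 344.9 304.9]
```

```bash
python3 -c "
from h import *
f=load('w14'); R,p=pose(f['state']); crop(f,270,190,370,350,4.5,'w14c')
z0=153
for th in (0,):
  t=np.radians(th); ax=np.array([np.sin(t),0,np.cos(t)]); u=np.array([np.cos(t),0,-np.sin(t)]); P0=np.array([0,0,z0])
  g=157-z0
  A=np.array([P0+ax*(113+g)+u*6, P0+ax*(29+g)+u*17,P0+ax*(23+g)+u*17, P0+ax*(23+g)+u*12,P0+ax*(-23+g)-u*12,P0+ax*(-23+g)+u*12])
  print(z0,th,proj(f,(R@A.T).T+p).round(1).tolist())
"
```

```text
153 0 [[318.8, 195.9], [318.7, 217.6], [318.7, 221.6], [318.7, 231.8], [318.6, 339.8], [318.5, 279.7]]
```

View pics/w14c.png

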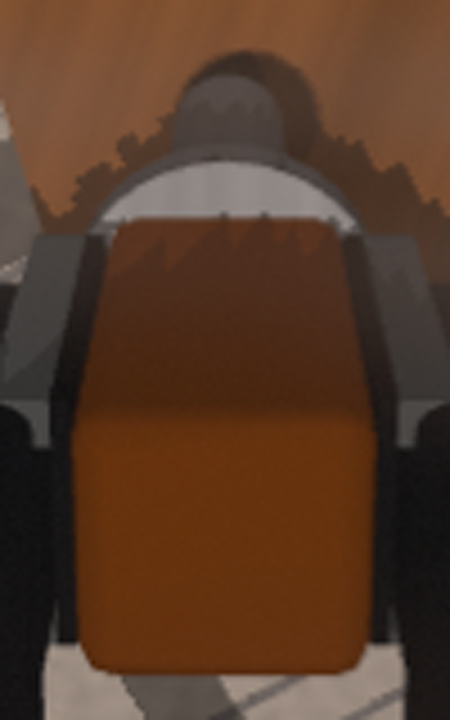

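```bash
python3 -c "
from h import *
f=load('w17'); crop(f,270,260,370,350,5,'w17d')
from scipy.optimize import least_squares
def model(f,th,s,x0,keys):
  R,p=pose(f['state']);t=np.radians(th); ax=np.array([np.sin(t),0,np.cos(t)]); u=np.array([np.cos(t),0,-np.sin(t)]); G=np.array([x0,0,s])
  D=dict(tip=G+ax*113+u*6,cl=G+ax*29+u*17,cu=G+ax*23+u*17,gb=G+ax*23+u*12,tb=G-ax*23-u*12,tf=G-ax*23+u*12)
  return proj(f,(R@np.array([D[k] for k in keys]).T).T+p)[:,1]
for fn,m in (('w14',dict(cl=223.3,cu=226,gb=238.4,tf=282,tb=339.3)),('w17',dict(tip=146,cl=201,cu=208,gb=220.4,tb=338))):
  f=load(fn);k=list(m);v=np.array(list(m.values()))
  o=least_squares(lambda q:model(f,*q,k)-v,[10,157,0]);print(fn,o.x.round(2),o.fun.round(1))
s=load('w17')['state'];R,p=pose(s);print('tool z',R[:,2],'x',R[:,0])
"
```

```text
w14 [ -1.08 162.58  -4.45] [ 0.1  1.3 -1.4 -0.1  0.2]
w17 [ 18.94 161.37   0.17] [ 0.1  0.8  1.3 -2.3  0.2]
tool z [ 0.01535882  0.00894602 -0.99984203] x [ 0.87706631 -0.48028168  0.00917555]
```

View pics/w17d.png

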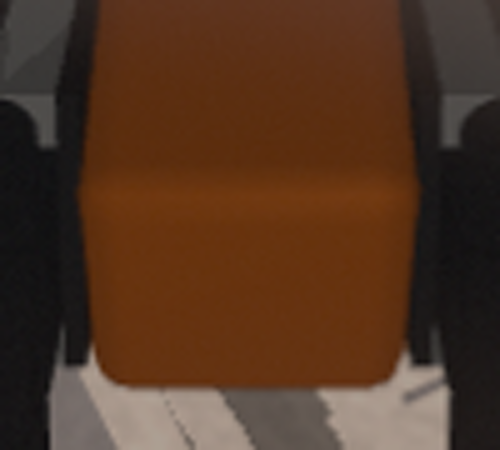

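```bash
cat > press.py <<'E'
from h import *
from scipy.optimize import least_squares
def model(f,th,s,x0,keys):
  R,p=pose(f['state']);t=np.radians(th); ax=np.array([np.sin(t),0,np.cos(t)]); u=np.array([np.cos(t),0,-np.sin(t)]); G=np.array([x0,0,s])
  D=dict(tip=G+ax*113+u*6,cl=G+ax*29+u*17,cu=G+ax*23+u*17,gb=G+ax*23+u*12,tb=G-ax*23-u*12,tf=G-ax*23+u*12)
  return proj(f,(R@np.array([D[k] for k in keys]).T).T+p)[:,1]
def fit(fn,m):
  f=load(fn);k=list(m);v=np.array(list(m.values()))
  o=least_squares(lambda q:model(f,*q,k)-v,[10,157,0]);print(fn,o.x.round(2),o.fun.round(1)); return o.x
E
python3 -c "
from press import *
q=fit('w17',dict(tip=146,cl=201,cu=208,gb=220.4,tb=337.4,tf=298))
t=np.radians(q[0]); tip=np.array([q[2],0,q[1]])+113*np.array([np.sin(t),0,np.cos(t)]);print(tip)
t=np.radians(19);print(np.array([4*0,0,153])+np.array([np.sin(t),0,np.cos(t)])*117)
# target TCP: spot + 40 n, yaw -4
from bed import Rb
n=Rb(-4)[:,2]; s=r.sense()
Rt=Ro.from_euler('xyz',s['tcp_rot']).as_matrix(); dy=np.degrees(s['tcp_rot'][2])+4
Rn=Rt@Ro.from_euler('z',dy,degrees=True).as_matrix(); print(Ro.from_matrix(Rn).as_euler('xyz'))
T=np.array([544.7,-279.3,109.1])+40*n-Rn@np.array([38.5,0,265]);print(T)
go(*T,-4)
"
```

```text
w17 [ 1.9130e+01  1.6201e+02 -1.1000e-01] [-0.1  0.9  1.4 -2.2  0.4 -0.3]
[ 36.92437588   0.         268.76689914]
[ 38.09147407   0.         263.62567335]
[-3.13167475 -0.01389527 -0.06981926]
[ 488.76037531 -278.97933763  411.11413958]
t 18.5 shift [0.0005, 0.2881, -0.0039] spin -24.7
```

>>> carry_out([
  [[10,0,0.04,-0.004,-4],[10,0,0.08,-0.004,-8],[10,0,0.12,-0.004,-12],[10,0,0.16,-0.004,-16],[10,0,0.2,-0.004,-20],[10,0,0.24,-0.004,-24.7],[10,0,0.275,-0.004,-24.7],[10,0,0.288,-0.004,-24.7]],
])

```text
clock: 19.3
eef_pos: [486.7, -280.7, 410.1]
tcp_rot: [-3.131, -0.012, -0.072]
contact_force: [1.0, -0.2, -1.7]
opening: 0.273
```

```bash
python3 -c "
from h import *
grab_frame('top');grab_frame('top')
f=snap('wrist','w18');g=snap('side','s18');crop(g,280,80,420,230,5,'s18c')
s=r.sense();print(s['clock'],s['tcp_rot'],s['eef_pos'],s['opening'],s['contact_force'],s['wrist_torque'])"
```

```text
19.5 [-3.13065775 -0.01313531 -0.07064598] [ 488.51819969 -278.24034678  410.59185425] 0.27341978067846007 [-0.5496871   0.95980872 -0.68753434] [0.06685855 0.03774639 0.00380902]
```

View pics/w18.png

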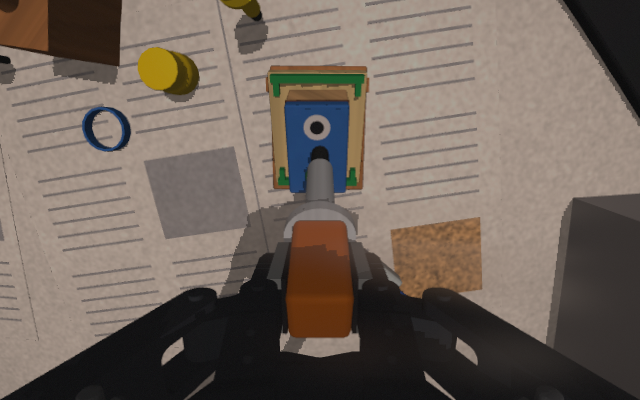

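View pics/s18c.png

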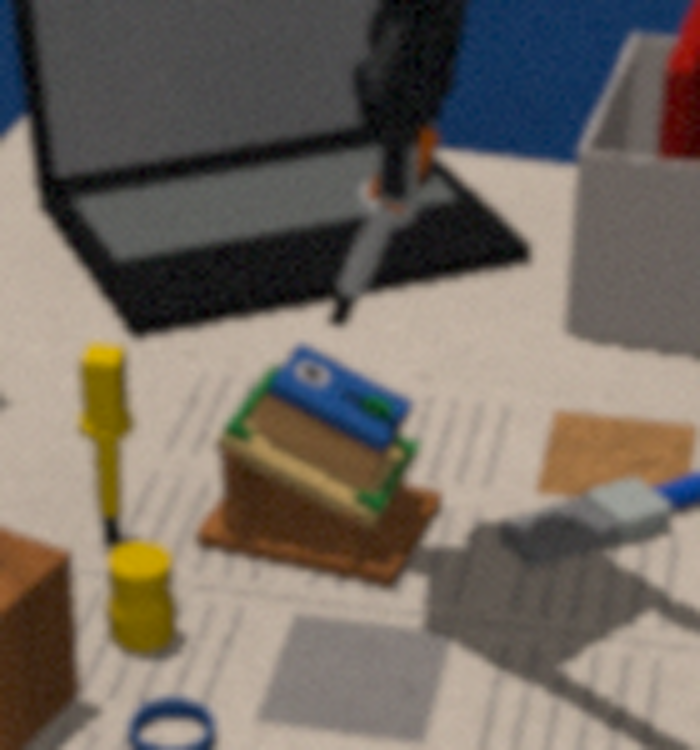

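```bash
python3 -c "
from h import *
from bed import Rb
g=load('s18'); R,p=pose(g['state'])
for tip in ([38.1,0,263.6],[36.9,0,268.8]):
  w=R@np.array(tip)+p; print('tip world',w.round(1),proj(g,w).round(1))
  for th in (16,18,20,22,24):
    n=Ro.from_euler('zy',[-4,-th],degrees=True).as_matrix()[:,2]
    q=proj(g,np.array([w,w+n*84]));d=q[1]-q[0];print(th,q.round(1).tolist(),np.degrees(np.arctan2(d[0],-d[1])).round(1))
crop(g,335,90,375,150,12,'s18d')
f=load('w18');crop(f,270,60,370,210,5,'w18c')
"
```

```text
tip world [ 529.7 -278.9  147.4] [[347.6 143.5]]
16 [[347.6, 143.5], [355.8, 119.7]] 19.1
18 [[347.6, 143.5], [356.8, 120.1]] 21.4
20 [[347.6, 143.5], [357.7, 120.5]] 23.8
22 [[347.6, 143.5], [358.6, 121.0]] 26.1
24 [[347.6, 143.5], [359.5, 121.5]] 28.4
tip world [ 528.6 -278.8  142.2] [[347.9 145.1]]
16 [[347.9, 145.1], [356.2, 121.5]] 19.2
18 [[347.9, 145.1], [357.1, 121.8]] 21.5
20 [[347.9, 145.1], [358.0, 122.3]] 23.8
22 [[347.9, 145.1], [358.9, 122.7]] 26.2
24 [[347.9, 145.1], [359.8, 123.2]] 28.5
```

View pics/s18d.png

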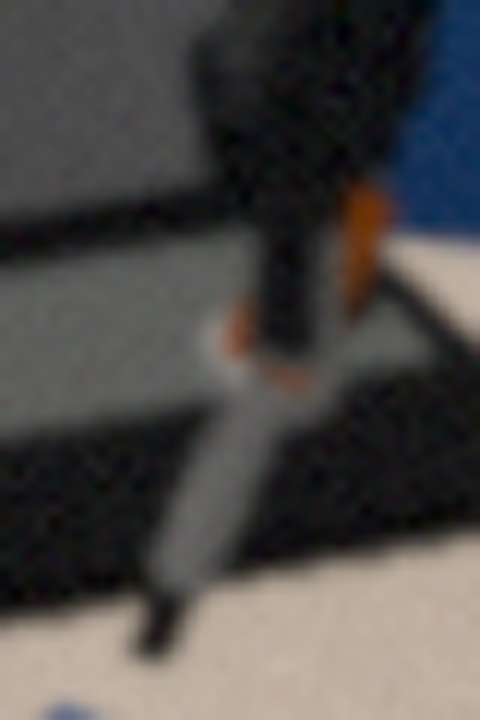

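View pics/w18c.png

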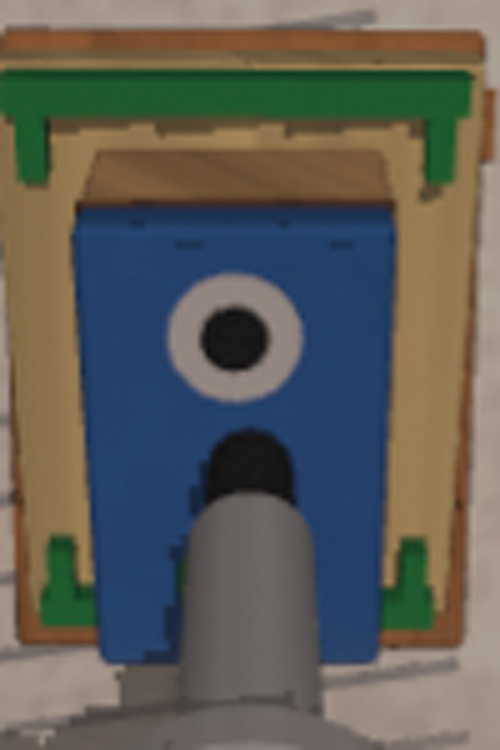

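```bash
python3 -c "
from bed import *
f=load('w18');R,p=pose(f['state'])
P,b=onplane(f,[(316.8,127.6)],42);print('spot',P,b)
c=np.array([538.2,-278.3,62]);B=Rb(-4)
for th in (18.5,19,20):
  t=np.radians(th-0);
for tip in ([38.1,0,263.6],[37.5,0,266],[36.9,0,268.8]):
  w=R@np.array(tip)+p;print(w.round(1),((w-c)@B).round(1))
  u=np.array([np.cos(.33),0,-np.sin(.33)]);print(proj(f,R@(np.array(tip)+6*u)+p))
# triangulate end front rim: wrist (320,146) and side approx front rim
g=load('s18');print('tri',tri(f,[(320,147.5)],g,[(347.0,144.0)]))
"
```

```text
spot [[ 544.27416338 -279.24873443  108.90628111]] [[21.76393615  0.57083153 42.        ]]
[ 528.9 -280.   147.2] [20.5 -0.3 83.2]
[[318.6050524  144.68823586]]
[ 528.4 -279.9  144.8] [19.1 -0.3 81.1]
[[318.61041526 145.20373858]]
[ 527.8 -279.9  142. ] [17.6 -0.3 78.7]
[[318.61641246 145.64598358]]
tri [ 532.11732237 -281.16334673  144.15707559]
```

```bash
cat >> bed.py <<'E'
def bmove(*ds):
    s=r.sense();R,p=pose(s);B=Rb(-4)
    print('t',s['clock'],'F',s['contact_force'].round(1),'Fn',round(float(s['contact_force']@B[:,2]),2))
    for d in ds: print(d,'->',(R.T@(B@np.array(d))/1000).round(4).tolist())
E
python3 -c "
from bed import *
bmove((3,1.6,-28))"
```

```text
t 19.5 F [-0.5  1.  -0.7] Fn -0.46
(3, 1.6, -28) -> [0.012, -0.002, 0.0254]
```

>>> carry_out([
  [[10,0.003,-0.0005,0.008,0],[10,0.006,-0.001,0.015,0],[10,0.01,-0.0015,0.021,0],[10,0.012,-0.002,0.0254,0],[10,0.012,-0.002,0.0254,0]],
])

```text
clock: 20.0
eef_pos: [501.3, -276.4, 384.4]
tcp_rot: [-3.13, -0.012, -0.07]
contact_force: [0.1, 0.2, -0.7]
opening: 0.277
```

```bash
python3 -c "
from bed import *
grab_frame('top');grab_frame('top')
f=snap('wrist','w19');g=snap('side','s19');crop(g,310,90,390,190,7,'s19c');crop(f,260,60,380,200,5,'w19c')
s=r.sense();print(s['tcp_rot'],s['eef_pos'],s['contact_force'])"
```

```text
[-3.1308363  -0.01344634 -0.07064379] [ 501.02773665 -276.88299973  385.61277911] [ 0.12140518 -1.0066199  -0.92642037]
```

View pics/w19c.png

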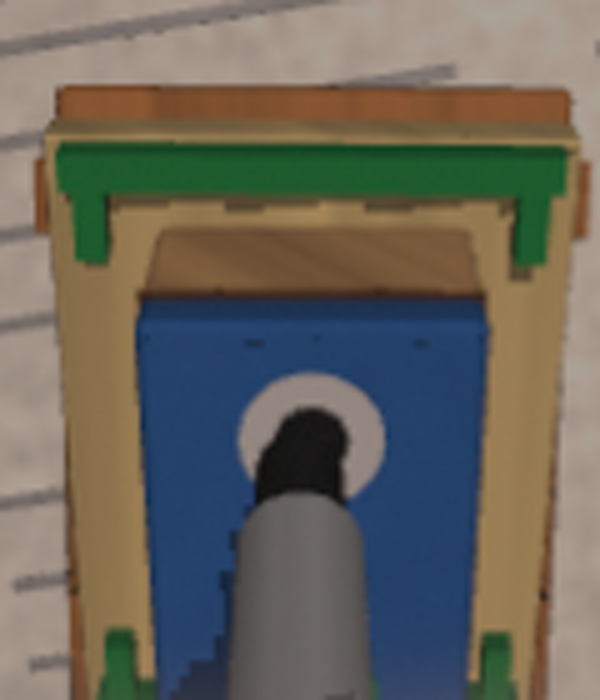

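View pics/s19c.png

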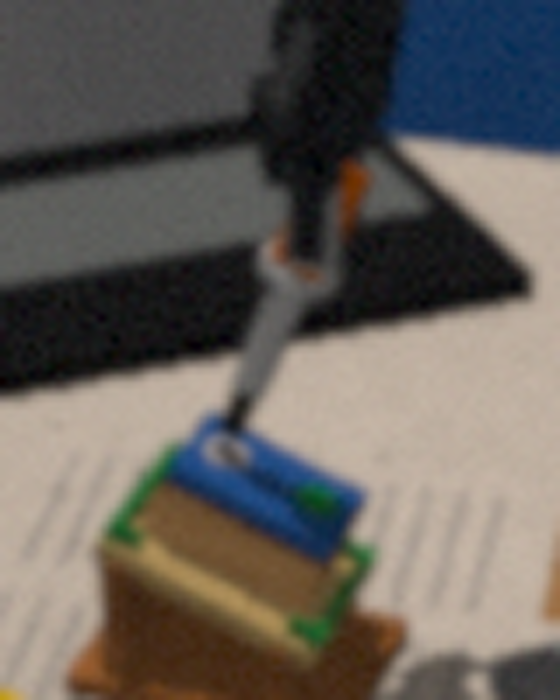

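```bash
python3 -c "
from bed import *
f=load('w19');g=load('s19');S=np.array([544.5,-279.3,109.0]);B=Rb(-4);R,p=pose(f['state'])
for h in (0,4,8,12,16):
  P=S+B@[0,0,h]; Q=S+B@[6,0,h]; print(h,proj(g,P).round(1),proj(f,np.array([P,Q])).round(1).tolist())
for tip in ([38.1,0,263.6],[37.5,0,266],[36.9,0,268.8]):
  w=R@np.array(tip)+p;print(w.round(1),((w-[538.2,-278.3,62])@B).round(1))
"
```

```text
0 [[342.7 154. ]] [[322.3, 147.9], [322.3, 140.2]]
4 [[343.2 152.9]] [[322.4, 150.3], [322.4, 142.6]]
8 [[343.6 151.9]] [[322.5, 152.9], [322.6, 145.0]]
12 [[344.1 150.9]] [[322.6, 155.5], [322.7, 147.6]]
16 [[344.5 149.9]] [[322.8, 158.1], [322.8, 150.2]]
[ 542.7 -276.7  122.1] [24.6  3.3 55. ]
[ 542.1 -276.6  119.7] [23.3  3.3 52.9]
[ 541.6 -276.5  116.9] [21.8  3.3 50.4]
```

```bash
cat >> bed.py <<'E'
def avgF(n=6):
    F=[];p=[]
    for i in range(n):
        grab_frame('side'); s=r.sense(); F.append(s['contact_force']);p.append(s['eef_pos'])
    F=np.array(F);B=Rb(-4);print('F',F.mean(0).round(2),'bed',(F.mean(0)@B).round(2),'sd',(F@B[:,2]).std().round(2),'p',np.mean(p,0).round(2),'clock',s['clock'])
E
python3 -c "
from bed import *
avgF();bmove((0,-1.6,-6))"
```

```text
F [ 0.02  0.13 -1.82] bed [-0.61  0.09 -1.71] sd 0.46 p [ 500.94 -276.93  385.65] clock 20.5
t 20.5 F [-0.6  0.2 -1.5] Fn -1.19
(0, -1.6, -6) -> [0.002, 0.0015, 0.0057]
```

>>> carry_out([
  [[10,0,0.0015,0.002,0],[10,0.001,0.0015,0.004,0],[10,0.002,0.0015,0.0057,0],[10,0.002,0.0015,0.0057,0]],
])

```text
clock: 20.9
eef_pos: [502.9, -278.5, 379.5]
tcp_rot: [-3.131, -0.013, -0.071]
contact_force: [-0.5, 0.4, -1.4]
opening: 0.279
```

```bash
python3 -c "
from bed import *
avgF(4)
f=snap('wrist','w20');g=snap('side','s20');crop(g,320,110,380,180,9,'s20c');crop(f,280,100,370,200,7,'w20c')
bmove((0,0,-4))"
```

```text
F [-0.23  0.09 -1.43] bed [-0.71  0.04 -1.27] sd 0.24 p [ 502.92 -278.47  379.76] clock 21.1
t 21.2 F [-0.5 -0.2 -1.4] Fn -1.16
(0, 0, -4) -> [0.0013, -0.0001, 0.0038]
```

View pics/w20c.png

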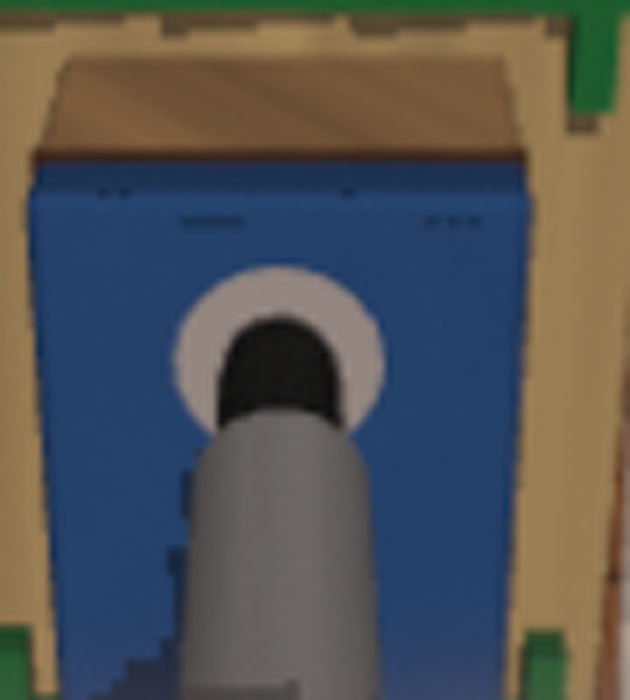

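View pics/s20c.png

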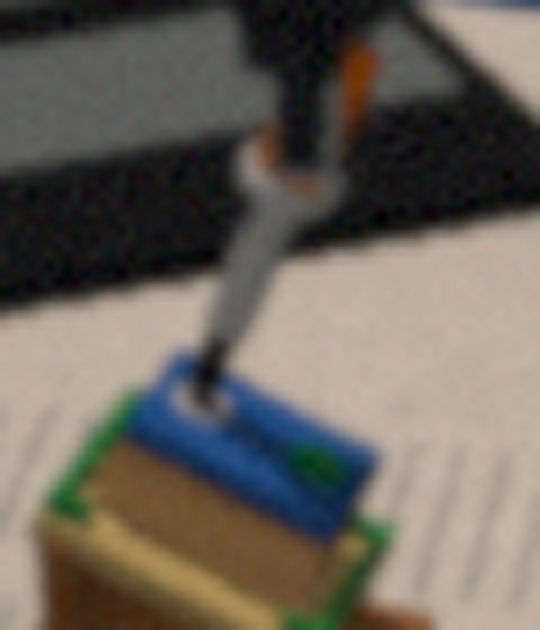

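>>> carry_out([
  [[10,0.0005,0,0.0015,0],[10,0.001,0,0.003,0],[10,0.0013,0,0.004,0],[10,0.0017,0,0.005,0],[10,0.0017,0,0.005,0]],
])

```text
clock: 21.7
eef_pos: [504.7, -278.5, 374.7]
tcp_rot: [-3.131, -0.013, -0.071]
contact_force: [0.5, 0.4, -1.7]
opening: 0.273
```

```bash
python3 -c "
from bed import *
avgF(5)
f=snap('wrist','w21');crop(f,280,100,370,200,7,'w21c')
bmove((0,0,-4))"
```

```text
F [ 0.01 -0.26 -1.43] bed [-0.46 -0.29 -1.35] sd 0.67 p [ 504.68 -278.57  374.96] clock 21.95
t 22.0 F [-0.   0.  -1.5] Fn -1.42
(0, 0, -4) -> [0.0013, -0.0001, 0.0038]
```

View pics/w21c.png

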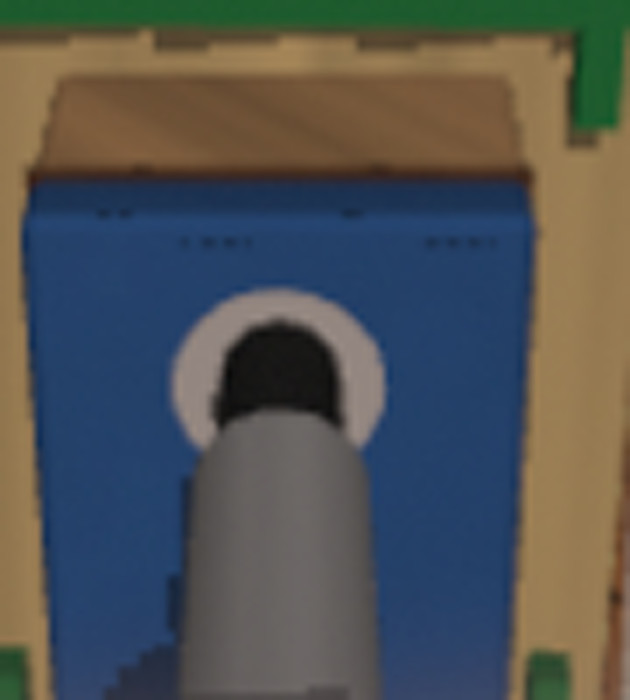

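```bash
python3 -c "
from bed import *
bmove((-1.2,0,-3))"
```

```text
t 22.0 F [-0.   0.  -1.5] Fn -1.42
(-1.2, 0, -3) -> [-0.0001, -0.0, 0.0032]
```

>>> carry_out([
  [[10,-0.0011,0,0.0004,0],[10,-0.0006,0,0.0016,0],[10,-0.0001,0,0.0032,0],[10,-0.0001,0,0.0032,0]],
])

```text
clock: 22.4
eef_pos: [504.7, -278.5, 371.6]
tcp_rot: [-3.131, -0.014, -0.071]
contact_force: [-0.1, -0.6, -1.7]
opening: 0.276
```

```bash
python3 -c "
from bed import *
avgF(6)
f=snap('wrist','w22');crop(f,280,100,370,200,7,'w22c')
bmove((0,0,-2),(0,0,-4))"
```

```text
F [-0.73 -0.06 -0.68] bed [-0.91 -0.12 -0.39] sd 0.33 p [ 504.63 -278.56  371.81] clock 22.7
t 22.75 F [-1.1 -0.3 -1. ] Fn -0.54
(0, 0, -2) -> [0.0007, -0.0, 0.0019]
(0, 0, -4) -> [0.0013, -0.0001, 0.0038]
```

View pics/w22c.png

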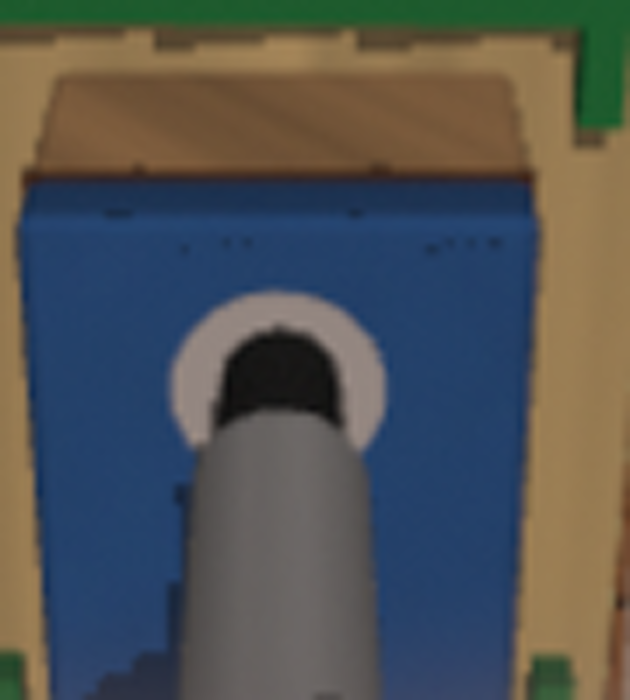

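>>> carry_out([
  [[10,0.0005,0,0.0013,0],[10,0.0009,0,0.0026,0],[10,0.0013,0,0.0038,0],[10,0.0013,0,0.0038,0]],
])

```text
clock: 23.15
eef_pos: [506.0, -278.6, 367.9]
tcp_rot: [-3.131, -0.014, -0.071]
contact_force: [0.1, 0.3, 1.6]
opening: 0.28
```

```bash
python3 -c "
from bed import *
avgF(10)
f=snap('wrist','w23');crop(f,280,100,370,200,7,'w23c');g=snap('side','s23');crop(g,320,110,380,180,9,'s23c')
bmove((0,0,-1),(0,0,-2))"
```

```text
F [-1.   -0.11  0.47] bed [-0.77 -0.16  0.78] sd 0.52 p [ 505.96 -278.61  368.09] clock 23.65
t 23.75 F [-0.7  0.7  0.7] Fn 0.88
(0, 0, -1) -> [0.0003, -0.0, 0.0009]
(0, 0, -2) -> [0.0007, -0.0, 0.0019]
```

View pics/w23c.png

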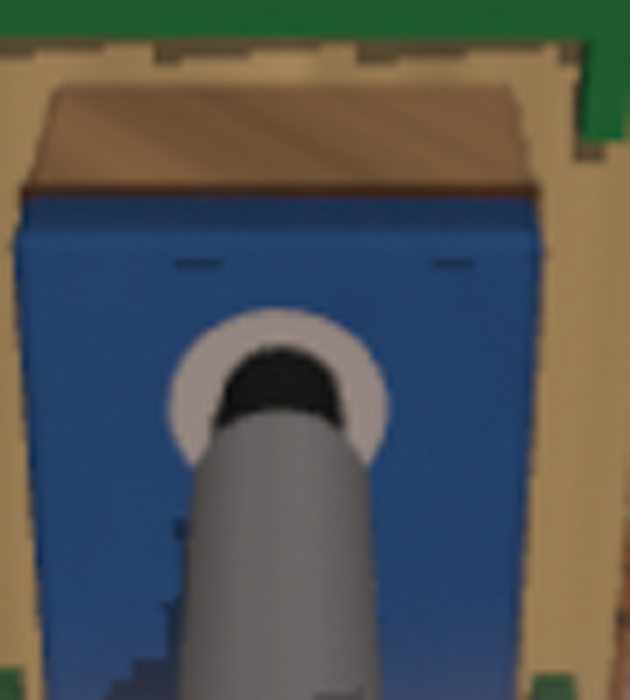

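View pics/s23c.png

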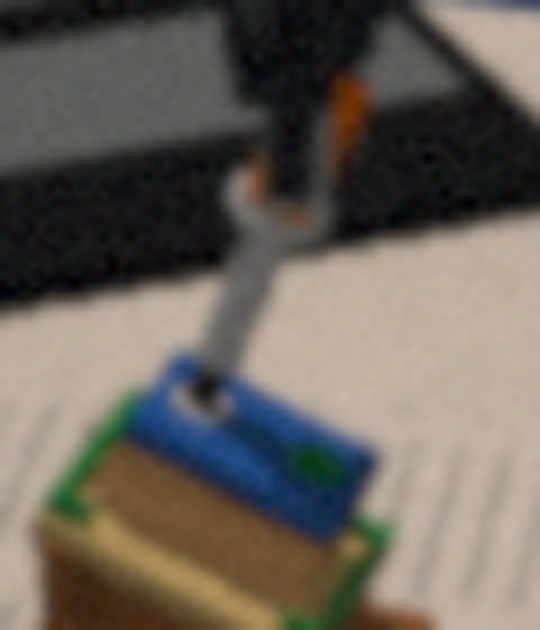

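>>> carry_out([
  [[10,0.0003,0,0.0007,0],[10,0.0005,0,0.0015,0],[10,0.0005,0,0.0015,0]],
])

```text
clock: 24.05
eef_pos: [506.5, -278.7, 366.5]
tcp_rot: [-3.131, -0.014, -0.071]
contact_force: [-1.0, 0.6, 0.1]
opening: 0.277
```

```bash
python3 -c "
from bed import *
avgF(16)
s=r.sense();print(s['tcp_rot'],s['opening'])
f=snap('wrist','w24');crop(f,280,100,370,200,7,'w24c')"
```

```text
F [-1.12  0.06  0.67] bed [-0.82  0.    1.02] sd 0.31 p [ 506.49 -278.63  366.6 ] clock 24.85
[-3.13091534 -0.01363717 -0.07082445] 0.27145987714387887
```

View pics/w24.png

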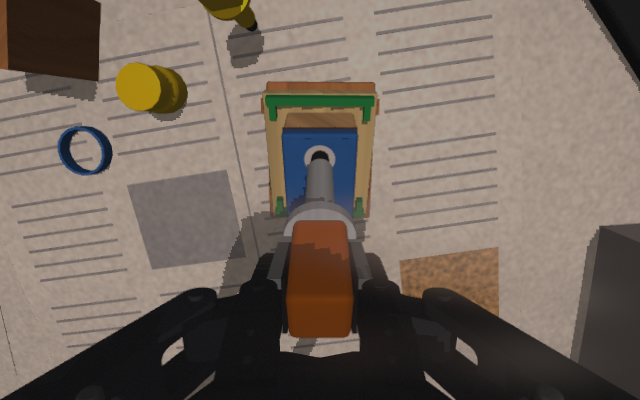

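View pics/w24c.png

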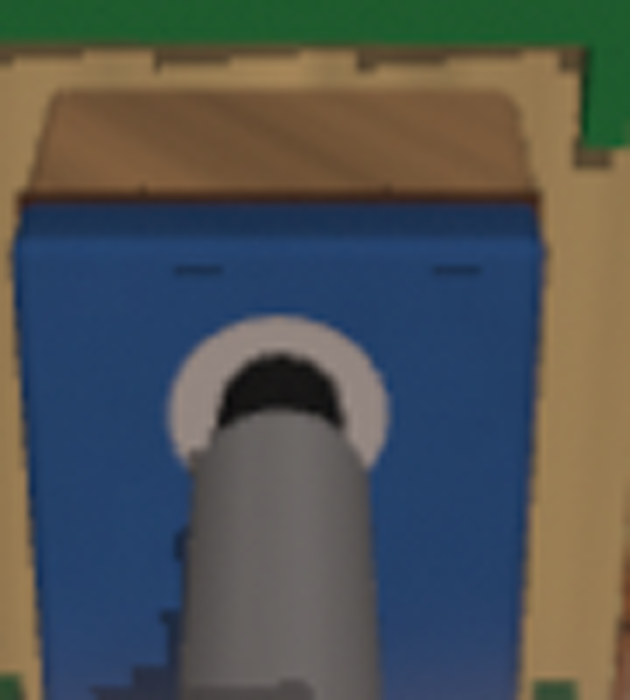

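```bash
python3 -c "
from press import *
f=load('w24');R,p=pose(f['state']);t=np.radians(19);ax=np.array([np.sin(t),0,np.cos(t)]);u=np.array([np.cos(t),0,-np.sin(t)])
for d in (0,4,6,8,10): print(d,proj(f,R@(np.array([0,0,155])+ax*(115-d)+6*u)+p)[0,1])
from bed import *
bmove((0,0,-0.5))
"
for i in w20 w21 w22 w23 w24; do python3 -c "
from h import *
f=load('$i');col=f['image'][:,318:322].astype(float).mean((1,2));
# subpixel: black/sticker edge
seg=col[138:162];print('$i',seg.round(0).astype(int).tolist())"; done
```

```text
0 145.65358841466121
4 148.228859338401
6 149.54516693957387
8 150.8811548811146
10 152.2372629805615
t 24.9 F [-1.4 -0.3  1.3] Fn 1.66
(0, 0, -0.5) -> [0.0002, -0.0, 0.0005]
w20 [117, 135, 136, 136, 136, 136, 122, 68, 23, 22, 23, 23, 23, 23, 22, 23, 22, 23, 23, 22, 56, 94, 101, 101]
w21 [68, 68, 68, 104, 130, 136, 136, 105, 53, 22, 22, 23, 23, 23, 22, 23, 23, 24, 23, 24, 55, 94, 101, 101]
w22 [69, 69, 68, 88, 127, 136, 137, 137, 113, 60, 22, 23, 23, 23, 22, 23, 22, 23, 23, 22, 53, 93, 101, 102]
w23 [68, 68, 69, 68, 69, 69, 115, 134, 136, 137, 136, 88, 35, 22, 23, 23, 23, 22, 23, 23, 53, 94, 101, 101]
w24 [68, 68, 68, 68, 68, 68, 68, 114, 134, 136, 136, 136, 89, 36, 22, 24, 22, 22, 22, 23, 55, 94, 101, 102]
```

>>> carry_out([
  [[10,0.0002,0,0.0005,0],[10,0.0003,0,0.001,0],[10,0.0003,0,0.001,0]],
])

```text
clock: 25.2
eef_pos: [506.8, -278.6, 365.6]
tcp_rot: [-3.131, -0.014, -0.071]
contact_force: [-1.3, -0.5, 1.4]
opening: 0.274
```

```bash
python3 -c "
from bed import *
avgF(16)
f=snap('wrist','w25');col=f['image'][:,318:322].astype(float).mean((1,2));print(col[142:162].round(0))
f0=load('w18');print(f0['image'][138:152,318:322].astype(float).mean((1,2)).round(0))
for fn in('side','top'): snap(fn,fn+'25')
crop(load('top25'),150,130,440,300,2.7,'t25c');crop(load('side25'),190,90,440,340,2.4,'s25c')
s=r.sense();print(s['tcp_rot'],s['opening'],s['clock'])"
```

```text
F [-1.2  -0.05  1.33] bed [-0.67 -0.1   1.66] sd 0.49 p [ 506.81 -278.65  365.61] clock 26.0
[ 68.  68.  68.  78. 126. 137. 136. 136. 132.  75.  24.  23.  23.  23.
  22.  23.  55.  94. 101. 101.]
[136. 116.  83.  69.  69.  68.  68.  55.  33.  23.  22.  24.  23.  22.]
[-3.13093613 -0.01360952 -0.07074119] 0.2762725755033588 26.15
```

View pics/s25c.png

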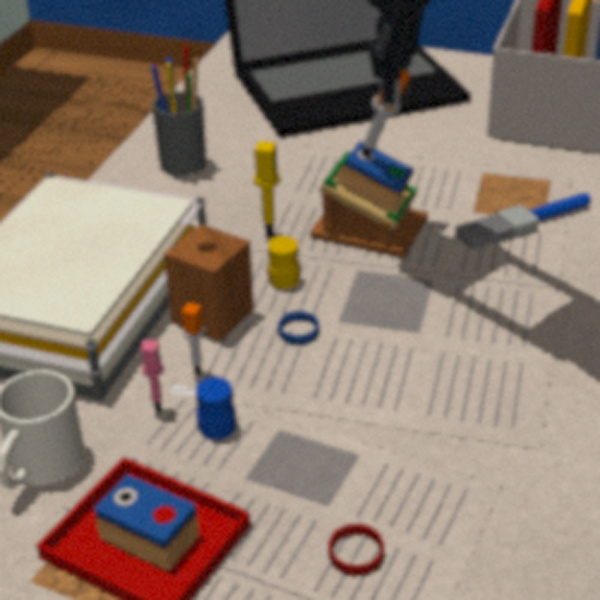

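View pics/t25c.png

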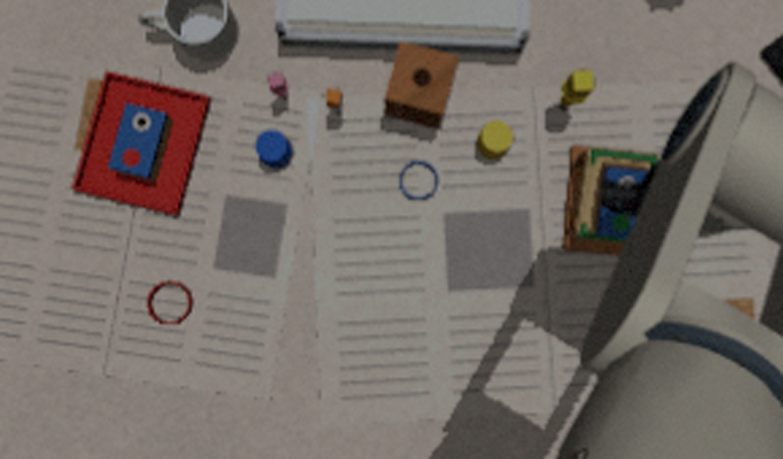

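```bash
python3 -c "
from bed import *
avgF(10)
print(workorder.sign_off())"
```

```text
F [-1.27 -0.06  1.23] bed [-0.77 -0.11  1.59] sd 0.39 p [ 506.8  -278.64  365.6 ] clock 26.65
the job is handed in; nothing more can be done
None
```

The job is handed in at about 26.7 s, with both boxes placed and the hand press held on the green box's dot. I got no verdict back.

**What I did**
- **Green box:** it sits in the nest of the stand, lid up, sticker end uphill. I tilted it to the slope against the nest floor while lowering it, because the tool could not be tilted.
- **Red box:** it lies flat in the red tray, lid up, inside the walls.
- **Hand press:** I drew it up most of the way, swung it about 19° in the jaws by levering it against the rim of its block's hole, then lifted it clear. I then pressed it along the lid's normal onto the dot and kept holding it there.

**Last checks**
- **Tip depth:** the push was about 3.0 N, which is about 8.7 mm in. The wrist picture gave about 8.0 mm. The target was 8 mm, so the two differ slightly.
- **Centring:** the tip looked within about 1 mm of the dot's centre.
- **Squareness:** two views did not quite agree. The wrist fit put the press about 20° from vertical and the side view about 18–19°, so it may be 1–2° off square.
- **Scene:** the other objects looked to be in place, judging by the final pictures only. The brush was partly hidden by the arm in the top view but visible in the side view.
- **Contact forces:** the highest push I read was about 26 N, when seating the green box; the tray placement reached about 23 N.

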